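# Put a battery handle on charge and set the charge timer

## Robot

A 6-joint arm with a two-finger parallel gripper is mounted at the origin on a cart in front of the work surface, level with it; the furniture and walls round the work are solid. World frame = base frame: x ahead of the robot, y to its left, z up, the work surface at z = 0. Lengths are in m, angles in rad, forces in N, time in s.
With the tool pointing down it reaches from about 0.425 to 0.925 m from the base axis. Payload 12.5 kg.
Tool frame: the origin (TCP) lies between the finger pads; the fingertips stand 11 mm ahead of it and the grasp point (between the pads) lies 8 mm behind it; z points along the fingers, y is the direction in which the jaws open and shut (so a half turn about z gives the same grasp; the last joint's range is limited). The gripper opens to 85 mm and grips with 20 to 120 N. Pads are 22 mm wide; open, the fingers measure 114 mm over their backs; the gripper's body (76 mm by 85 mm) begins 54 mm behind the grasp point. The pads swing forward as they close: fully open they stand 13 mm farther back than shut.
Start: joints at [1.224, 0.491, 1.559, -0, 1.092, -0.106], TCP at [0.149, 0.607, 0.242] pointing down, gripper open.
Joint ranges: [-3.1, 3.1], [-0.84, 2.19], [0.05, 2.79], [-1.13, 4.28], [0.06, 2.93], [-2.69, 2.69]. Speed limits (rad/s): [2.22, 2.22, 2.79, 3.14, 3.14, 3.14].

## Interface

Orientations are given as a unit quaternion [w, x, y, z].
In Python, from bench import robot gives the robot as it stands.
- The arm moves only by the tool play_rows, never from a script. Its argument "moves" is a list of rows, each an object of numbers: "tx", "ty", "tz": the shift along the tool's x, y, z in mm; "yaw": the turn about the tool's z in rad. In form: [{"tx": .., "ty": .., "tz": .., "yaw": ..}, ...]. A call has 1 to 8 rows; each row shifts and turns the pose as measured when the row begins, along the tool's axes as they then stand; what a row does not reach is not made up. A row lasts 1/8 s, in which the tool goes at most 62.5 mm and 10.7 degrees, less where a joint would pass 70% of its speed; a pose out of reach is approached as far as the arm can. A call with a gripper value outside its range is refused whole. "jaw" is the gripper's target within -1 to 1 (fully open at 1, half-way at 0, shut at -1), set as the call begins (left out, the last holds). The fingers move at their own pace and stop on an object; "force" is the grip in N (left out, the last holds). Time passes only in rows, so rows that do not move let the fingers close. It gives the time, the measured TCP pose, the force and the opening at its end, in the units of the state.
- robot.get_obs(): the state, without advancing time (a new reading comes with each control period).
- robot.read_camera(name): name is "scene" or "top" or "wrist"; returns the picture (384x512x3 uint8, red, green, blue); there is no depth.
- robot.get_calibration(name): a dict with "vertical_fov" (degrees; the focal length in pixels is half the picture's height over the tangent of half this angle, whatever the lens; pixels are square), "cx", "cy" (the principal point, pixels), "k1" (the pictures are not rectified: a ray, as slopes to the right and down, at radius r is drawn at 1 + k1 r^2 times it, then the intrinsics apply), "position" and "orientation" of the camera in the world; the wrist camera has in their place "tool_from_camera" (4x4, takes a point from camera to tool coordinates, whose origin is the TCP and whose axes are the flange's). Camera axes: x right, y down, z forward; pixel columns grow to the right and rows downward; lengths in m; the calibration is good to about 2 mm. A picture is of the moment at which its call begins: read the wrist's pose just before it. get_calibration takes no time and is no camera call.
- robot.finish_job(): hands the job in, once; it reports no verdict.
The state is a dict: "clock": time; "joints": joint angles; "qd": joint speeds; "effort": joint torques, N m; "eef_pos": TCP position; "tool_rot": TCP orientation; "wrist_force": force on the tool from outside, world axes, zero at the start; "moment": the same for the moment, N m; "finger_gap": finger opening in m.
Only numpy, scipy, OpenCV 4.12 (cv2) and the standard library are available. Lean on these libraries where they do the work, as an engineer would, in place of code of your own. Each camera call takes 0.05 s, during which the arm holds its last target. There are 200 camera calls.

## Task

Lay the battery handle in the two saddles of the sloping charging stand, red end cap downhill and right down against the foot stop, and let go of it. Then wind the bench timer's knob clockwise past its top (30 minute) mark and turn it back down to 20 minutes. Leave the other things on the table where they are.

Things in the scene. Friction and masses are not known exactly. Their poses are not given: they have to be found in the camera images.
- handle_center (a point): Centre, 13 mm up, of the battery handle to be charged: a loose plain tube with chrome parts, 168 mm long, 25 mm thick, 0.12 to 0.24 kg, red end cap at one end, black tapered nose at the other; a foot strip beneath stops it rolling. y axis: along the tube, -y towards the red cap; z: up as it lies. (A 207 mm handle with an angled head, nearer the robot, is not meant.)
- handle_cap (a point): Point on the handle's axis at the end of the red cap, 84 mm from the centre. (A tall fixed optical machine stands behind the handle's and stand's places, from x = 0.62 m on, y 0.08 to 0.30: carry things in front of it.)
- cradle_seat (a point): Where the handle's centre lies (within about 3 mm) when it is home on the charging stand. x axis: up the slope (roughly to the robot's left), 28 degrees above level; y: level, across; z: square to the slope. The stop's face is 86 mm down the slope. It may not slide down by itself: pushed lightly it slides with under 5 N, and the stop is felt as a sharp rise.
- stand: Fixed dark charging stand, base 180 x 80 mm, origin under its centre. On a sloping beam (top 39 mm below the seat axis) stand two open saddles, 14 mm long, 45 mm up and down the slope from the seat: floors 13 mm below the axis, sides flaring at 45 degrees to about 60 mm overall, up to 4 mm above the axis. 76 mm free between them. The stop plate at the low end reaches 3 mm above the axis.
- timer_knob (a joint): Timer knob angle, rad: 0 at the 0 minute mark (pointer to the left as one faces the dial), growing clockwise seen from above the dial, 0.1047 a minute. Long marks every 5 minutes: 20 minutes = 2.094 (fifth long mark, counting zero); top mark = the broad one, 30 minutes = 3.142 (pointer to the right); end stop at 3.49. Starts at 0.15 to 0.6: regrasp on the way. It stays where left; 0.06 N m turns it.
- knob_grip (a point): On the knob's axis, half-way up its grip, 22 mm above the dial face. z axis: out of the face along the knob's axis; y: along the bar grip to its pointer end (turns with the knob); x: across the bar. Black bar 14 mm thick, from 25 mm behind the axis to 21 mm before it, then a 6 mm thick pointer to 32 mm, white line on top; it stands 4 to 39 mm above the face, on a disc 54 mm across, 4 mm high.
- timer: Fixed bench timer: grey wedge-shaped console, 120 mm deep, 130 mm wide, 22 mm high in front, 99 mm behind, its face sloping 35 degrees, down to its front, which is turned to the robot's left. Metal dial disc 96 mm across with plain line marks, no figures, round the knob. Origin under its centre, x axis to its back, y to the dial's 0 minute side.
- loupe: Bystander: tapered black eye loupe, 39 x 39 x 40 mm; origin under its centre. Leave alone.
- lens_ring: Bystander: lens in a dark ring with a grip tab, 58 x 50 x 8 mm, lying flat; origin under its centre. Leave alone.
- micrometer: Bystander: outside micrometer, 40 x 120 x 13 mm; origin under its centre. Leave alone.
- dropper: Bystander: amber dropper bottle, 32 mm across, 102 mm high; origin under its centre. Leave alone.
- screwdriver: Bystander: screwdriver lying near the table's front edge, 197 mm long; origin under its centre. Leave alone.

How it is judged:
By the outcome, as a careful person would: the job done as asked, in the order asked, and still so for the second after the job is handed in, with the robot touching nothing.
It also fails if it takes over 64 s, if anything falls off the work surface, if the arm or the gripper's body presses on something with over 40 N, if the wrist force passes 120 N, or if a joint passes its speed limit or range.

## Working session

There is one attempt and no reset: what is moved stays moved. The work goes in short steps, Python scripts to look and compute and a tool call to move; the robot and the scene stay as the last step left them, time stands still between calls to the robot, and variables do not carry over. Pictures are saved under pics/ and viewed, about 8 in all and at most 12, crops included, and the job is handed in when it is done.

Besides the shell and the picture viewer there is one more tool, called after ">>>" by a JSON object that holds its "name" and its "arguments". play_rows: Moves the arm, as the interface text tells. Its arguments: {"type":"object","properties":{"moves":{"type":"array"},"jaw":{"type":"number"},"force":{"type":"number"}},"required":["moves"]}

```bash
mkdir -p pics; ls
python3 - <<'E'
from bench import robot
import cv2
o=robot.get_obs();print(o)
for n in("scene","top","wrist"):
    c=robot.get_calibration(n);print(n,c)
for n in("scene","top"):
    cv2.imwrite(f"pics/{n}0.png",cv2.resize(robot.read_camera(n)[:,:,::-1],(800,600),interpolation=cv2.INTER_CUBIC))
E
```

```text
pics
{'clock': 0.0, 'joints': array([ 1.22442015e+00,  4.91552486e-01,  1.55950710e+00, -1.45530192e-05,
        1.09170014e+00, -1.05585707e-01]), 'qd': array([ 0.00033326, -0.00079135,  0.00103721,  0.00094632,  0.00137187,
        0.00075167]), 'effort': array([ 2.13476793e-03, -6.18449092e+01, -2.61599618e+01, -2.08932511e-05,
        3.98317861e-03,  6.15722547e-05]), 'eef_pos': array([0.14893401, 0.60674736, 0.24171228]), 'tool_rot': array([-1.24456385e-04,  1.20101238e-01,  9.92761478e-01, -5.70141690e-04]), 'wrist_force': array([-0.22038366, -0.22154951,  0.59539472]), 'moment': array([-0.0183463 ,  0.02065531,  0.00570397]), 'finger_gap': 0.08534406872230041}
scene {'vertical_fov': 50.816105689573725, 'cx': 255.58095046829732, 'cy': 192.13499476425025, 'k1': 0.04954227239766675, 'position': array([-0.11402637, -0.8157164 ,  0.88757837]), 'orientation': array([-0.4203517 ,  0.85288839, -0.27397681,  0.14430023])}
top {'vertical_fov': 53.55737822461668, 'cx': 248.45547549453482, 'cy': 190.20751419989162, 'k1': -0.10990291954589748, 'position': array([0.47912679, 0.05542295, 1.20094587]), 'orientation': array([-0.00200269,  0.71428972, -0.69949975,  0.02205199])}
wrist {'vertical_fov': 67.11975047587688, 'cx': 254.4408814407257, 'cy': 188.56585411294503, 'k1': -0.012184623206870556, 'tool_from_camera': array([[-8.17061841e-04, -9.51527869e-01, -3.07561451e-01,
         7.95303275e-02],
       [ 9.99999077e-01, -4.43484863e-04, -1.28453315e-03,
         3.11566218e-04],
       [ 1.08587024e-03, -3.07562217e-01,  9.51527353e-01,
        -1.30236500e-01],
       [ 0.00000000e+00,  0.00000000e+00,  0.00000000e+00,
         1.00000000e+00]])}
```

View pics/scene0.png

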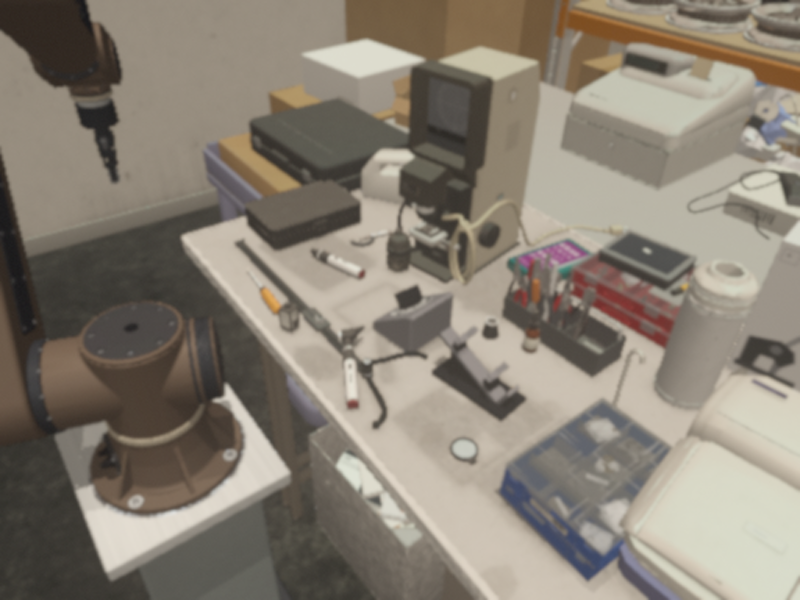

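View pics/top0.png

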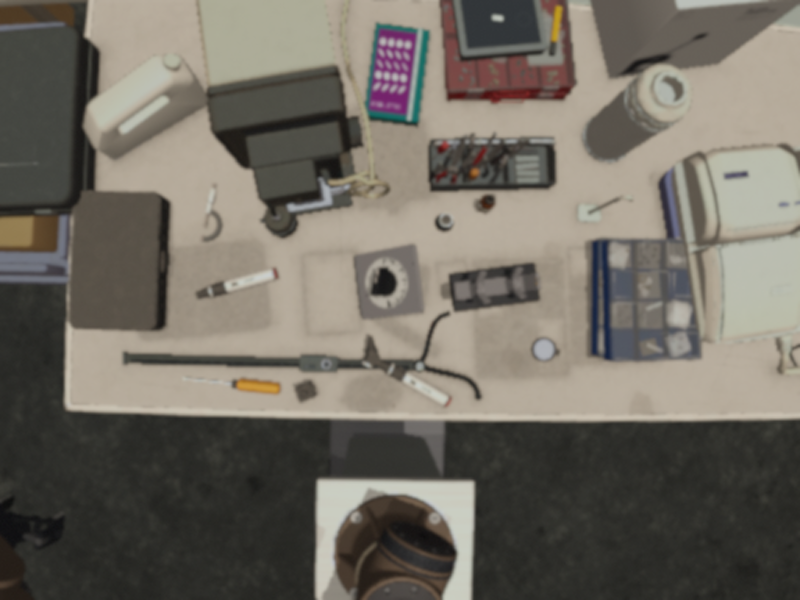

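Top view (800x600): the handle runs from nose (198,294) to red cap (277,272). The stand is at about (494,286), the timer at (390,283), and the long handle is near the edge.

```bash
cat > h.py <<'E'
from bench import robot
import numpy as np, cv2
from scipy.spatial.transform import Rotation as R
def rot(q): return R.from_quat(np.roll(np.asarray(q,float),-1)).as_matrix()
def campose(n,o=None):
    c=robot.get_calibration(n)
    f=192/np.tan(np.radians(c['vertical_fov']/2))
    if n=='wrist':
        o=o or robot.get_obs(); T=c['tool_from_camera']; Rt=rot(o['tool_rot'])
        return c,f,o['eef_pos']+Rt@T[:3,3],Rt@T[:3,:3]
    return c,f,np.array(c['position']),rot(c['orientation'])
def pix2w(n,uv,z,o=None):
    c,f,p,M=campose(n,o); d=np.array([(uv[0]-c['cx'])/f,(uv[1]-c['cy'])/f]); s=d.copy()
    for _ in range(20): s=d/(1+c['k1']*(s@s))
    r=M@np.array([s[0],s[1],1]); return p+r*(z-p[2])/r[2]
def w2pix(n,P,o=None):
    c,f,p,M=campose(n,o); q=M.T@(np.asarray(P)-p); s=q[:2]/q[2]
    return s*(1+c['k1']*(s@s))*f+[c['cx'],c['cy']]
def snap(n,name,box=None):
    o=robot.get_obs(); im=robot.read_camera(n)[:,:,::-1]
    if box: im=im[box[1]:box[3],box[0]:box[2]]
    k=min(800/im.shape[1],600/im.shape[0]); cv2.imwrite('pics/'+name,cv2.resize(im,None,fx=k,fy=k,interpolation=cv2.INTER_CUBIC)); 
    np.save('pics/'+name+'.npy',o,allow_pickle=True); return o
def load(name): return np.load('pics/'+name+'.npy',allow_pickle=True).item()
E
python3 - <<'E'
from h import *
for n,u,v,z in [('nose',198,294,.013),('cap',277,272,.013),('standlow',540,284,0.01),('standhi',450,290,.01),('stc',494,286,.04),('timer',390,283,.06),('knob',384,280,.07),('loupe',443,222,.04),('drop',486,203,.1),('lens',543,350,.01)]:
    print(n,pix2w('top',(u*.64,v*.64),z).round(3))
E
```

```text
nose [0.518 0.404 0.013]
cap [0.566 0.246 0.013]
standlow [ 0.554 -0.287  0.01 ]
standhi [ 0.537 -0.102  0.01 ]
stc [ 0.546 -0.185  0.04 ]
timer [0.546 0.021 0.06 ]
knob [0.551 0.032 0.07 ]
loupe [ 0.67  -0.082  0.04 ]
drop [ 0.698 -0.156  0.1  ]
lens [ 0.419 -0.295  0.01 ]
```

```bash
cat >> h.py <<'E'
def plan(P,yang=None,n=None,step=50):
    """rows to bring TCP to P, tool y heading yang deg (world)"""
    o=robot.get_obs(); M=rot(o['tool_rot']); p=o['eef_pos']; a=np.arctan2(M[1,1],M[0,1])
    dy=0 if yang is None else -((np.radians(yang)-a+np.pi/2)%np.pi-np.pi/2)
    d=np.asarray(P)-p; n=n or int(max(np.ceil(np.linalg.norm(d)*1000/step),np.ceil(abs(dy)/.15),1))
    for i in range(n):
        s=M.T@d/n*1000; print('{"tx":%.0f,"ty":%.0f,"tz":%.0f,"yaw":%.3f}'%(*s,dy/n),end=',')
        M=M@R.from_euler('z',dy/n).as_matrix()
    print('\nat',p.round(4),'yang',round(np.degrees(a),1),'F',o['wrist_force'].round(1),'M',o['moment'].round(2),'gap',round(o['finger_gap'],4),'t',round(o['clock'],2))
E
python3 -c "
from h import *
plan((.53,.33,.24),17)"
```

```text
{"tx":-44,"ty":-18,"tz":0,"yaw":0.103},{"tx":-45,"ty":-13,"tz":0,"yaw":0.103},{"tx":-46,"ty":-8,"tz":0,"yaw":0.103},{"tx":-47,"ty":-4,"tz":0,"yaw":0.103},{"tx":-47,"ty":1,"tz":0,"yaw":0.103},{"tx":-47,"ty":6,"tz":0,"yaw":0.103},{"tx":-46,"ty":11,"tz":0,"yaw":0.103},{"tx":-44,"ty":16,"tz":0,"yaw":0.103},{"tx":-43,"ty":20,"tz":0,"yaw":0.103},{"tx":-40,"ty":24,"tz":0,"yaw":0.103},
at [0.149  0.6068 0.2418] yang 76.2 F [-0.3  0.1  0. ] M [-0.02  0.   -0.01] gap 0.0854 t 0.1
```

>>> {"name": "play_rows", "arguments": {"moves": [{"tx": -44,"ty": -18,"tz": 0,"yaw": 0.103},{"tx": -45,"ty": -13,"tz": 0,"yaw": 0.103},{"tx": -46,"ty": -8,"tz": 0,"yaw": 0.103},{"tx": -47,"ty": -4,"tz": 0,"yaw": 0.103},{"tx": -47,"ty": 1,"tz": 0,"yaw": 0.103},{"tx": -47,"ty": 6,"tz": 0,"yaw": 0.103},{"tx": -46,"ty": 11,"tz": 0,"yaw": 0.103},{"tx": -44,"ty": 16,"tz": 0,"yaw": 0.103}], "jaw": 1, "force": 30}}

```text
clock: 1.1
eef_pos: [0.4583, 0.3775, 0.2393]
tool_rot: [-0.0, 0.517, 0.856, -0.003]
wrist_force: [0.3, 0.7, -0.4]
finger_gap: 0.0856
```

```bash
python3 -c "
from h import *
plan((.54,.33,.22),17)"
```

```text
{"tx":-40,"ty":25,"tz":10,"yaw":0.094},{"tx":-37,"ty":29,"tz":10,"yaw":0.094},
at [0.4583 0.3775 0.2393] yang 27.8 F [ 0.3  0.7 -0.4] M [ 0.05 -0.02  0.09] gap 0.0856 t 1.1
```

Rows track well.

>>> {"name": "play_rows", "arguments": {"moves": [{"tx": -40,"ty": 25,"tz": 10,"yaw": 0.094},{"tx": -37,"ty": 29,"tz": 10,"yaw": 0.094},{"tx": 0,"ty": 0,"tz": 0,"yaw": 0}]}}

```text
clock: 1.48
eef_pos: [0.5443, 0.3262, 0.2176]
tool_rot: [-0.0, 0.599, 0.801, -0.003]
wrist_force: [-0.5, 0.1, 0.4]
finger_gap: 0.085
```

```bash
python3 -c "
from h import *
o=snap('wrist','w1.png');print(o['eef_pos'],o['tool_rot'])
for P in [(.518,.404,.013),(.542,.325,.013),(.566,.246,.013)]: print(w2pix('wrist',P)*1.5625)"
```

```text
[0.54433255 0.32619982 0.2176378 ] [-3.06823953e-04  5.99128866e-01  8.00646670e-01 -3.06873193e-03]
[396.750695   145.18304598]
[397.63675806 259.381555  ]
[398.40040219 357.85817653]
```

View pics/w1.png

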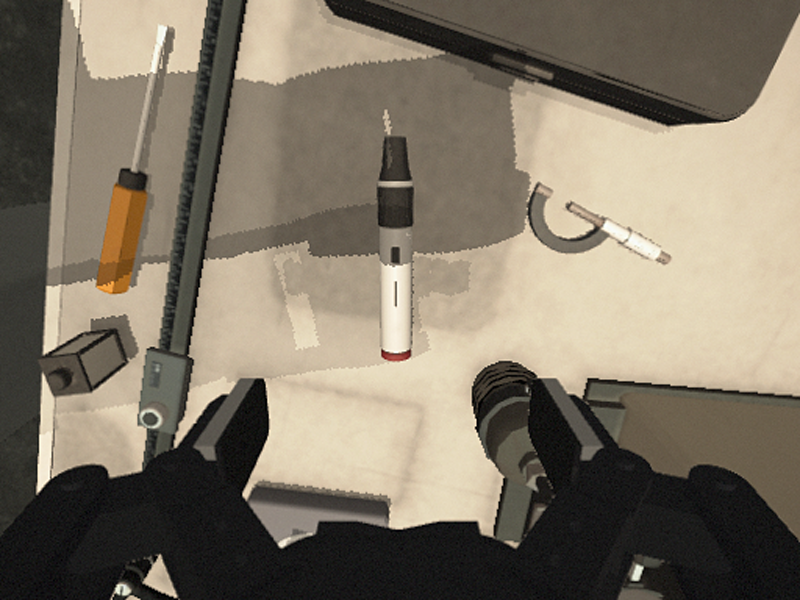

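```bash
python3 -c "
from h import *
o=load('w1.png')
a=pix2w('wrist',(396*.64,137*.64),.013,o);b=pix2w('wrist',(396*.64,356*.64),.010,o)
print(a,b,np.linalg.norm(a-b)); u=(b-a)[:2]/np.linalg.norm((b-a)[:2]);c=b[:2]-u*.084;ang=np.degrees(np.arctan2(u[0],-u[1]));print(c,u,ang)
plan((*c,.016),ang)"
```

```text
[0.5173386  0.40819925 0.013     ] [0.56500446 0.24484346 0.01      ] 0.17019443713304877
[0.54147517 0.32548075] [ 0.28011062 -0.95996773] 16.266807089245162
{"tx":-0,"ty":-0,"tz":40,"yaw":0.001},{"tx":-0,"ty":-0,"tz":40,"yaw":0.001},{"tx":-0,"ty":-0,"tz":40,"yaw":0.001},{"tx":-0,"ty":-0,"tz":40,"yaw":0.001},{"tx":-0,"ty":-0,"tz":40,"yaw":0.001},
at [0.5432 0.3271 0.2181] yang 16.5 F [-1.2 -0.7 -0. ] M [ 0.03 -0.02 -0.05] gap 0.0855 t 1.52
```

>>> {"name": "play_rows", "arguments": {"moves": [{"tx": -1,"ty": -1,"tz": 45},{"tx": -1,"ty": -1,"tz": 45},{"tz": 45},{"tz": 45},{"tz": 20},{"tz": 2}]}}

```text
invalid input
```

```bash
python3 -c "
from h import *
plan((.5415,.3255,.016),16.3)"
```

```text
{"tx":-0,"ty":-0,"tz":40,"yaw":0.001},{"tx":-0,"ty":-0,"tz":40,"yaw":0.001},{"tx":-0,"ty":-0,"tz":40,"yaw":0.001},{"tx":-0,"ty":-0,"tz":40,"yaw":0.001},{"tx":-0,"ty":-0,"tz":40,"yaw":0.001},
at [0.5432 0.3271 0.2181] yang 16.5 F [-1.2 -0.7 -0. ] M [ 0.03 -0.02 -0.05] gap 0.0855 t 1.52
```

All four keys are required in each row.

>>> {"name": "play_rows", "arguments": {"moves": [{"tx": -1,"ty": -1,"tz": 45,"yaw": 0},{"tx": 0,"ty": -1,"tz": 45,"yaw": 0},{"tx": 0,"ty": 0,"tz": 45,"yaw": 0},{"tx": 0,"ty": 0,"tz": 45,"yaw": 0},{"tx": 0,"ty": 0,"tz": 20,"yaw": 0},{"tx": 0,"ty": 0,"tz": 2,"yaw": 0}]}}

```text
clock: 2.28
eef_pos: [0.5366, 0.3295, 0.0129]
tool_rot: [-0.0, 0.594, 0.804, -0.002]
wrist_force: [-0.7, -0.3, 0.8]
finger_gap: 0.0856
```

```bash
python3 -c "
from h import *
plan((.5415,.3255,.016),16.3)"
```

```text
{"tx":-5,"ty":4,"tz":-3,"yaw":0.014},
at [0.5366 0.3295 0.0129] yang 17.1 F [-0.7 -0.3  0.8] M [ 0.05 -0.09 -0.01] gap 0.0856 t 2.27
```

>>> {"name": "play_rows", "arguments": {"moves": [{"tx": -5,"ty": 4,"tz": -4,"yaw": 0.014},{"tx": 0,"ty": 0,"tz": 0,"yaw": 0}]}}

```text
clock: 2.52
eef_pos: [0.5423, 0.3267, 0.0192]
tool_rot: [0.0, 0.6, 0.8, -0.001]
wrist_force: [0.3, -0.1, 0.4]
finger_gap: 0.0851
```

>>> {"name": "play_rows", "arguments": {"moves": [{"tx": 0,"ty": 0,"tz": 0,"yaw": 0},{"tx": 0,"ty": 0,"tz": 0,"yaw": 0},{"tx": 0,"ty": 0,"tz": 0,"yaw": 0},{"tx": 0,"ty": 0,"tz": 0,"yaw": 0},{"tx": 0,"ty": 0,"tz": 0,"yaw": 0},{"tx": 0,"ty": 0,"tz": 0,"yaw": 0}], "jaw": -1, "force": 40}}

```text
clock: 3.28
eef_pos: [0.543, 0.327, 0.0215]
tool_rot: [0.001, 0.6, 0.8, 0.001]
wrist_force: [-0.2, 0.2, 1.2]
finger_gap: 0.0228
```

```bash
python3 -c "
from h import *
plan((.53,.32,.20))
plan((.47,-.06,.26),0)"
```

```text
{"tx":-1,"ty":-3,"tz":-45,"yaw":0.000},{"tx":-1,"ty":-3,"tz":-45,"yaw":0.000},{"tx":-1,"ty":-3,"tz":-45,"yaw":0.000},{"tx":-1,"ty":-3,"tz":-45,"yaw":0.000},
at [0.543  0.327  0.0215] yang 16.3 F [-0.2  0.2  1.2] M [-0.02 -0.   -0.03] gap 0.0228 t 3.27
{"tx":-35,"ty":-18,"tz":-24,"yaw":0.028},{"tx":-36,"ty":-17,"tz":-24,"yaw":0.028},{"tx":-36,"ty":-16,"tz":-24,"yaw":0.028},{"tx":-37,"ty":-15,"tz":-24,"yaw":0.028},{"tx":-37,"ty":-14,"tz":-24,"yaw":0.028},{"tx":-37,"ty":-13,"tz":-24,"yaw":0.028},{"tx":-38,"ty":-12,"tz":-24,"yaw":0.028},{"tx":-38,"ty":-11,"tz":-24,"yaw":0.028},{"tx":-38,"ty":-9,"tz":-24,"yaw":0.028},{"tx":-38,"ty":-8,"tz":-24,"yaw":0.028},
at [0.543  0.327  0.0215] yang 16.3 F [-0.2  0.2  1.2] M [-0.02 -0.   -0.03] gap 0.0228 t 3.27
```

Grip is too high (the tool crept up); reopen a little, lower 7 mm, regrip.

>>> {"name": "play_rows", "arguments": {"moves": [{"tx": 0,"ty": 0,"tz": 0,"yaw": 0},{"tx": 0,"ty": 0,"tz": 0,"yaw": 0},{"tx": 0,"ty": 0,"tz": 4,"yaw": 0},{"tx": 0,"ty": 0,"tz": 4,"yaw": 0},{"tx": 0,"ty": 0,"tz": 1,"yaw": 0}], "jaw": 0}}

```text
clock: 3.9
eef_pos: [0.5428, 0.3269, 0.0114]
tool_rot: [0.001, 0.6, 0.8, 0.0]
wrist_force: [-0.5, 0.5, 0.5]
finger_gap: 0.0428
```

>>> {"name": "play_rows", "arguments": {"moves": [{"tx": 0,"ty": 0,"tz": 1,"yaw": 0},{"tx": 0,"ty": 0,"tz": 1,"yaw": 0},{"tx": 0,"ty": 0,"tz": 1,"yaw": 0},{"tx": 0,"ty": 0,"tz": 0,"yaw": 0}], "jaw": -1}}

```text
clock: 4.4
eef_pos: [0.5433, 0.3271, 0.0114]
tool_rot: [0.001, 0.6, 0.8, 0.001]
wrist_force: [-0.9, -0.6, -2.4]
finger_gap: 0.0232
```

>>> {"name": "play_rows", "arguments": {"moves": [{"tx": 0,"ty": -5,"tz": -30,"yaw": 0},{"tx": 0,"ty": -10,"tz": -45,"yaw": 0},{"tx": -10,"ty": -25,"tz": -45,"yaw": 0},{"tx": -40,"ty": -30,"tz": -45,"yaw": 0.03},{"tx": -50,"ty": -10,"tz": -40,"yaw": 0.03},{"tx": -55,"ty": -8,"tz": -20,"yaw": 0.03},{"tx": -58,"ty": -8,"tz": 0,"yaw": 0.03},{"tx": -58,"ty": -5,"tz": 0,"yaw": 0.03}]}}

```text
clock: 5.4
eef_pos: [0.5038, 0.0375, 0.2365]
tool_rot: [0.002, 0.657, 0.754, 0.001]
wrist_force: [0.4, 0.2, -2.9]
finger_gap: 0.023
```

```bash
python3 -c "
from h import *
plan((.46,-.20,.25),5,step=55)"
```

```text
{"tx":-46,"ty":-15,"tz":-3,"yaw":0.010},{"tx":-46,"ty":-15,"tz":-3,"yaw":0.010},{"tx":-46,"ty":-14,"tz":-3,"yaw":0.010},{"tx":-46,"ty":-14,"tz":-3,"yaw":0.010},{"tx":-46,"ty":-13,"tz":-3,"yaw":0.010},
at [0.5038 0.0375 0.2365] yang 7.8 F [ 0.4  0.2 -2.9] M [ 0.05 -0.01 -0.01] gap 0.023 t 5.4
```

>>> {"name": "play_rows", "arguments": {"moves": [{"tx": -46,"ty": -15,"tz": -3,"yaw": 0.01},{"tx": -46,"ty": -15,"tz": -3,"yaw": 0.01},{"tx": -46,"ty": -14,"tz": -3,"yaw": 0.01},{"tx": -46,"ty": -14,"tz": -3,"yaw": 0.01},{"tx": -46,"ty": -13,"tz": -3,"yaw": 0.01},{"tx": 0,"ty": 0,"tz": 0,"yaw": 0}]}}

```text
clock: 6.15
eef_pos: [0.4568, -0.2103, 0.2513]
tool_rot: [0.002, 0.678, 0.735, 0.001]
wrist_force: [1.3, 0.9, -2.4]
finger_gap: 0.0232
```

```bash
python3 -c "
from h import *
o=snap('wrist','w2.png');print(o['eef_pos'],o['tool_rot'])"
```

```text
[ 0.45682014 -0.21025899  0.25134539] [0.00224068 0.67832366 0.73475938 0.00080346]
```

View pics/w2.png

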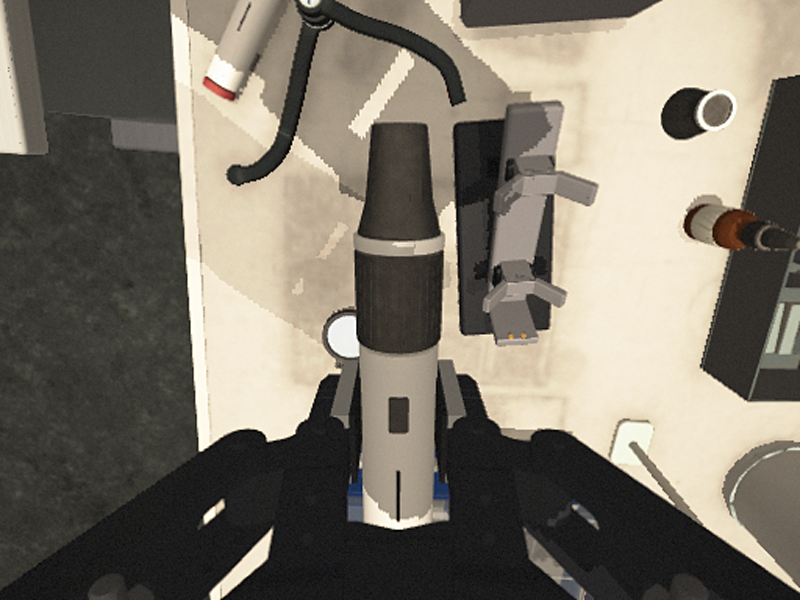

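Shows the handle gripped straight, and the stand to its right: base corners (455,123), (462,333) and (550,328), saddles at about (535,185) and (520,290), stop with gold contacts at (515,336). Next, an enlarged crop.

```bash
python3 -c "
import cv2
im=cv2.imread('pics/w2.png')[90:360,430:620]
cv2.imwrite('pics/w2c.png',cv2.resize(im,None,fx=2.2,fy=2.2,interpolation=cv2.INTER_CUBIC))"
```

```text
(no output)
```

View pics/w2c.png

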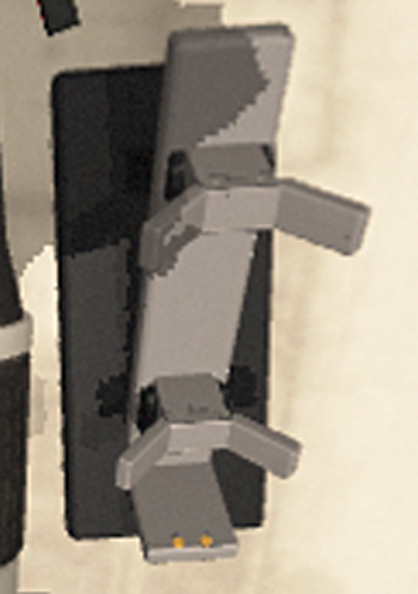

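```bash
cat > fit.py <<'E'
from h import *
from scipy.optimize import least_squares
o=load('w2.png'); t=np.radians(28)
cr={(1,1,1):(143,238),(1,-1,1):(148,272),(1,1,-1):(371,207),(1,-1,-1):(352,254),(-1,1,1):(118,460),(-1,-1,1):(122,488),(-1,1,-1):(300,450),(-1,-1,-1):(293,475)}
def axes(psi):
    h=np.array([np.cos(psi),np.sin(psi),0]);ex=h*np.cos(t)+np.array([0,0,np.sin(t)]);ez=-h*np.sin(t)+np.array([0,0,np.cos(t)]);return ex,np.cross(ez,ex),ez
def full(c): return np.array([430+c[0]/2.2,90+c[1]/2.2])*.64
# y axis: +y = left-hand of uphill; uphill=+Y world => y axis=-X world (image left)
def res(q):
    ex,ey,ez=axes(q[3]); r=[]
    for (a,b,s),c in cr.items():
        r+=list(w2pix('wrist',q[:3]+(a*.045+b*.007)*ex+s*.03*ey+.004*ez,o)-full(c))
    return np.array(r)
if __name__=='__main__':
    f=least_squares(res,[.55,-.19,.08,1.57],loss='soft_l1');print(f.x,np.degrees(f.x[3]),f.cost);print(res(f.x).reshape(-1,2).round(1).tolist())
    ex,ey,ez=axes(f.x[3])
    print('stop top',(w2pix('wrist',f.x[:3]-.086*ex+.003*ez,o)/.64-[430,90])*2.2)
    for c in[(52,75),(72,538),(262,524)]: print('base',pix2w('wrist',full(c),.008,o))
E
python3 fit.py
```

```text
[ 0.54657273 -0.19157705  0.08281228  1.7318413 ] 99.22719720968841 6.306397091211004
[[0.3, -2.2], [-2.4, 0.3], [-0.7, 1.4], [1.3, 0.4], [0.8, 0.1], [-1.1, 0.1], [0.5, -1.2], [0.2, -0.2]]
stop top [193.04281602 541.17825362]
base [ 0.4928222 -0.1104667  0.008    ]
base [ 0.52160227 -0.28540717  0.008     ]
base [ 0.59784347 -0.27337763  0.008     ]
```

Fit agrees: base 177x77 mm, base centre equals seat xy, and the stop lies where predicted. Seat is (0.5466,-0.1916,0.083), uphill heading 99.3°.

```bash
python3 -c "
from h import *
plan((.5452,-.1827,.15),9.3,step=40)"
```

```text
{"tx":5,"ty":22,"tz":25,"yaw":-0.020},{"tx":4,"ty":23,"tz":25,"yaw":-0.020},{"tx":4,"ty":23,"tz":25,"yaw":-0.020},{"tx":3,"ty":23,"tz":25,"yaw":-0.020},
at [ 0.4569 -0.2089  0.2512] yang 4.6 F [-0.2 -0.  -2.4] M [ 0.05 -0.02 -0.03] gap 0.0234 t 6.2
```

>>> {"name": "play_rows", "arguments": {"moves": [{"tx": 6,"ty": 22,"tz": 10,"yaw": -0.02},{"tx": 5,"ty": 23,"tz": 20,"yaw": -0.02},{"tx": 4,"ty": 23,"tz": 35,"yaw": -0.02},{"tx": 3,"ty": 23,"tz": 35,"yaw": -0.02},{"tx": 0,"ty": 0,"tz": 0,"yaw": 0}], "force": 25}}

```text
clock: 6.82
eef_pos: [0.553, -0.1725, 0.1461]
tool_rot: [0.002, 0.644, 0.765, 0.001]
wrist_force: [-0.3, -0.2, -1.0]
finger_gap: 0.0237
```

```bash
python3 -c "
from h import *
plan((.5452,-.1827,.112),9.3,step=15)"
```

```text
{"tx":-3,"ty":-3,"tz":11,"yaw":0.003},{"tx":-3,"ty":-3,"tz":11,"yaw":0.003},{"tx":-3,"ty":-3,"tz":11,"yaw":0.003},
at [ 0.553  -0.1725  0.1461] yang 9.9 F [-0.3 -0.2 -1. ] M [ 0.   -0.03  0.02] gap 0.0237 t 6.83
```

>>> {"name": "play_rows", "arguments": {"moves": [{"tx": -4,"ty": -4,"tz": 11,"yaw": 0.003},{"tx": -3,"ty": -3,"tz": 11,"yaw": 0.003},{"tx": -2,"ty": -2,"tz": 8,"yaw": 0.003},{"tx": 0,"ty": 0,"tz": 0,"yaw": 0}]}}

```text
clock: 7.32
eef_pos: [0.5455, -0.1824, 0.1154]
tool_rot: [0.003, 0.647, 0.763, 0.001]
wrist_force: [-0.2, 0.6, -0.9]
finger_gap: 0.0236
```

```bash
python3 -c "
from h import *
plan((.5452,-.1827,.106),9.3,step=15)"
```

```text
{"tx":-0,"ty":-0,"tz":9,"yaw":0.002},
at [ 0.5455 -0.1824  0.1154] yang 9.4 F [-0.2  0.6 -0.9] M [-0.04 -0.03  0.03] gap 0.0236 t 7.33
```

>>> {"name": "play_rows", "arguments": {"moves": [{"tx": 0,"ty": 0,"tz": 5,"yaw": 0},{"tx": 0,"ty": 0,"tz": 4,"yaw": 0},{"tx": 0,"ty": 0,"tz": 4,"yaw": 0},{"tx": 0,"ty": 0,"tz": 4,"yaw": 0}]}}

```text
clock: 7.82
eef_pos: [0.5471, -0.1849, 0.1012]
tool_rot: [0.007, 0.647, 0.763, 0.002]
wrist_force: [-2.9, -2.9, 6.3]
finger_gap: 0.0232
```

>>> {"name": "play_rows", "arguments": {"moves": [{"tx": 0,"ty": 0,"tz": 4,"yaw": 0},{"tx": 0,"ty": 0,"tz": 4,"yaw": 0},{"tx": 0,"ty": 0,"tz": 3,"yaw": 0}]}}

```text
clock: 8.2
eef_pos: [0.5476, -0.1861, 0.0918]
tool_rot: [0.008, 0.647, 0.763, 0.002]
wrist_force: [-0.9, -1.1, 6.3]
finger_gap: 0.0233
```

Pivoting in the grip as hoped (about 6 N). Continue to lower.

>>> {"name": "play_rows", "arguments": {"moves": [{"tx": 0,"ty": 0,"tz": 3,"yaw": 0},{"tx": 0,"ty": 0,"tz": 3,"yaw": 0}]}}

```text
clock: 8.45
eef_pos: [0.5491, -0.1874, 0.089]
tool_rot: [0.011, 0.647, 0.762, 0.002]
wrist_force: [-4.5, -3.9, 26.9]
finger_gap: 0.0233
```

>>> {"name": "play_rows", "arguments": {"moves": [{"tx": 0,"ty": 0,"tz": 2,"yaw": 0},{"tx": 0,"ty": 0,"tz": 2,"yaw": 0}]}}

```text
clock: 8.7
eef_pos: [0.5498, -0.1884, 0.0885]
tool_rot: [0.013, 0.647, 0.762, 0.003]
wrist_force: [-5.9, 0.0, 18.0]
finger_gap: 0.0229
```

```bash
python3 -c "
from h import *
o=snap('wrist','w3.png');print(o['eef_pos'],o['tool_rot'],o['wrist_force'],o['moment'])"
```

```text
[ 0.54982214 -0.18838645  0.088495  ] [0.01326053 0.64706206 0.76231728 0.00268576] [-5.89240039  0.04900227 17.98310019] [ 0.23611509  1.14694233 -0.17323931]
```

View pics/w3.png

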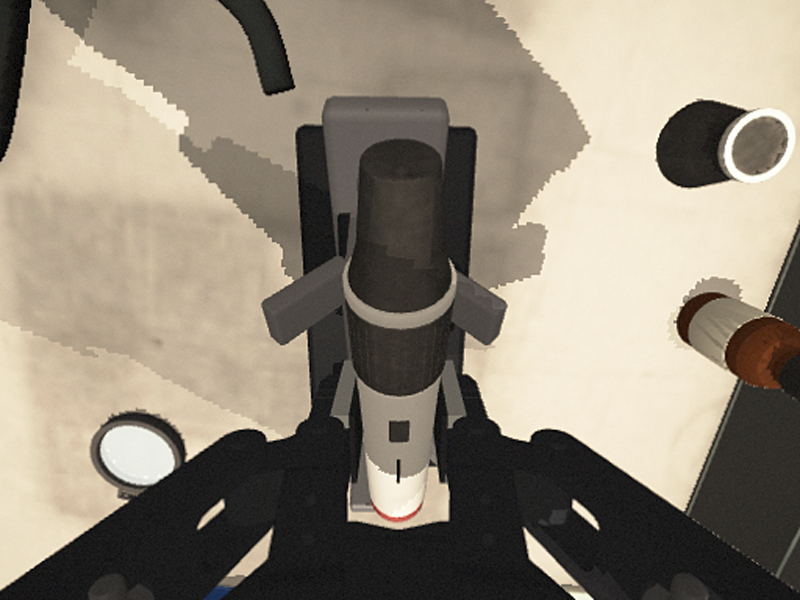

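>>> {"name": "play_rows", "arguments": {"moves": [{"tx": 0,"ty": -3,"tz": -1,"yaw": 0},{"tx": 0,"ty": -2,"tz": 0,"yaw": 0},{"tx": 0,"ty": 0,"tz": 1,"yaw": 0}]}}

```text
clock: 9.12
eef_pos: [0.5449, -0.1894, 0.089]
tool_rot: [0.014, 0.647, 0.762, 0.003]
wrist_force: [-1.4, -0.1, 1.6]
finger_gap: 0.0236
```

```bash
python3 -c "
from h import *
o=robot.get_obs();d=o['eef_pos']-[.5466,-.1916,.083];print(d@[-.161,.987,0],d@[.987,.161,0],d[2],o['moment'])
plan((.5466,-.1916,.083))"
```

```text
0.0024391057803664555 -0.00133244376009494 0.005957482536728745 [0.1703194  0.0915367  0.04864718]
{"tx":-2,"ty":1,"tz":6,"yaw":0.000},
at [ 0.5449 -0.1894  0.089 ] yang 9.3 F [-1.4 -0.1  1.6] M [0.17 0.09 0.05] gap 0.0236 t 9.12
```

Now centred sideways; lower gently further.

>>> {"name": "play_rows", "arguments": {"moves": [{"tx": 0,"ty": 1,"tz": 2,"yaw": 0},{"tx": 0,"ty": 0,"tz": 2,"yaw": 0},{"tx": 0,"ty": 0,"tz": 2,"yaw": 0}]}}

```text
clock: 9.5
eef_pos: [0.548, -0.1913, 0.0871]
tool_rot: [0.018, 0.647, 0.762, 0.003]
wrist_force: [-3.3, -2.2, 17.2]
finger_gap: 0.0236
```

```bash
python3 -c "
from h import *
o=robot.get_obs();d=o['eef_pos']-[.5466,-.1916,.083];print(d@[-.161,.987,0],d@[.987,.161,0],d[2],o['moment'],o['wrist_force'])"
```

```text
6.013480403217494e-05 0.001420839079563237 0.004077886819251475 [-0.09076977  0.60918733 -0.08193482] [-3.25502118 -2.16045169 17.22871772]
```

It's sitting about 5 mm high, so the cap may be riding on the stop. Shift uphill and lower again to check.

>>> {"name": "play_rows", "arguments": {"moves": [{"tx": 2,"ty": 0,"tz": -6,"yaw": 0},{"tx": 6,"ty": -1,"tz": -3,"yaw": 0},{"tx": 4,"ty": 0,"tz": 0,"yaw": 0}]}}

```text
clock: 9.88
eef_pos: [0.5445, -0.1788, 0.0956]
tool_rot: [0.017, 0.647, 0.762, 0.003]
wrist_force: [0.4, -0.3, -2.3]
finger_gap: 0.0233
```

>>> {"name": "play_rows", "arguments": {"moves": [{"tx": 0,"ty": 0,"tz": 2,"yaw": 0},{"tx": 0,"ty": 0,"tz": 2,"yaw": 0},{"tx": 0,"ty": 0,"tz": 2,"yaw": 0}]}}

```text
clock: 10.25
eef_pos: [0.5464, -0.1796, 0.0933]
tool_rot: [0.021, 0.647, 0.762, 0.004]
wrist_force: [-4.2, -2.7, 21.9]
finger_gap: 0.0232
```

```bash
python3 -c "
from h import *
o=snap('wrist','w4.png');d=o['eef_pos']-[.5466,-.1916,.083];print(d@[-.161,.987,0],d@[.987,.161,0],d[2],o['moment'],o['wrist_force'])
snap('scene','s4.png',(250,190,350,265))"
```

```text
0.011831072620286659 0.0017307424096417235 0.01030570317632637 [-0.0381384   0.74373411 -0.02169928] [-4.16009868 -2.67170538 21.91076526]
```

View pics/s4.png

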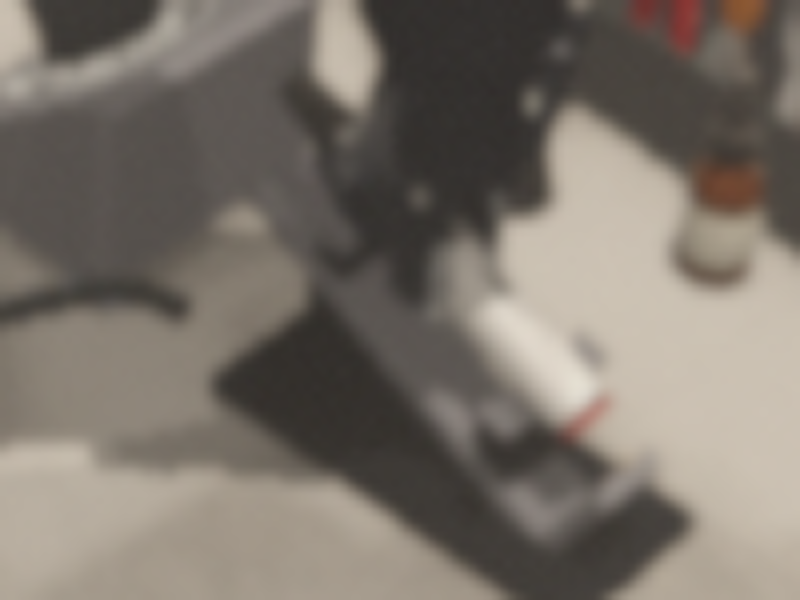

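Handle lies sloped in the stand with the cap short of the stop, mostly bearing on the upper saddle. Open slightly so gravity settles it, fingers still corralling.

>>> {"name": "play_rows", "arguments": {"moves": [{"tx": 0,"ty": -1,"tz": -1,"yaw": 0},{"tx": 0,"ty": 0,"tz": 0,"yaw": 0},{"tx": 0,"ty": 0,"tz": 0,"yaw": 0},{"tx": 0,"ty": 0,"tz": 0,"yaw": 0}], "jaw": -0.2}}

```text
clock: 10.85
eef_pos: [0.5455, -0.1797, 0.0938]
tool_rot: [0.021, 0.647, 0.763, 0.004]
wrist_force: [-0.1, 0.2, -0.3]
finger_gap: 0.0341
```

```bash
python3 -c "
from h import *
o=snap('wrist','w5.png');d=o['eef_pos']-[.5466,-.1916,.083];print(d@[-.161,.987,0],d@[.987,.161,0],d[2],o['moment'],o['wrist_force'],o['finger_gap'])
a=cv2.imread('pics/w4.png')[80:560,200:600];b=cv2.imread('pics/w5.png')[80:560,200:600]
cv2.imwrite('pics/w45.png',cv2.hconcat([a,b]))"
```

```text
0.01196724602327603 0.000817156229357455 0.010765229289760578 [-0.01969057  0.03923388 -0.00033232] [-0.11380615  0.1887028  -0.32920917] 0.03410490241146619
```

View pics/w45.png

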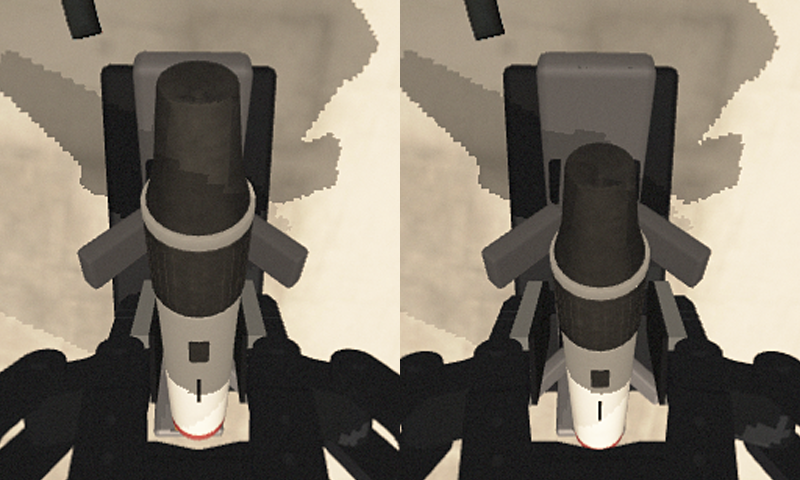

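```bash
python3 -c "
from h import *
from fit import axes
o=load('w5.png');ex,ey,ez=axes(np.radians(99.3));S=np.array([.5466,-.1916,.083])
for dz in(0,.003):
  for s in(0,.005,.010): print(dz,s,w2pix('wrist',S+ez*dz+(.084+s)*ex,o)/.64)
print(S+.084*ex)
"
```

```text
0 0 [401.75527675 232.90942025]
0 0.005 [402.30167579 214.81278232]
0 0.01 [402.89083316 195.29660688]
0.003 0 [402.22477723 241.77750356]
0.003 0.005 [402.80112978 223.63489468]
0.003 0.01 [403.42360777 204.03617937]
[ 0.53461423 -0.11840728  0.12243561]
```

The handle settled symmetrically. Nose end at (400,243) matches home (about 233–242). Confirm by pushing on the nose with shut fingers: back off upward first.

>>> {"name": "play_rows", "arguments": {"moves": [{"tx": 0,"ty": 0,"tz": 0,"yaw": 0},{"tx": 0,"ty": 0,"tz": -5,"yaw": 0},{"tx": 0,"ty": 0,"tz": -20,"yaw": 0},{"tx": 0,"ty": 0,"tz": -30,"yaw": 0},{"tx": 0,"ty": 0,"tz": -25,"yaw": 0},{"tx": 0,"ty": 0,"tz": 0,"yaw": 0}], "jaw": 0.2}}

```text
clock: 11.65
eef_pos: [0.5424, -0.1779, 0.1766]
tool_rot: [0.02, 0.647, 0.763, 0.004]
wrist_force: [-0.0, 0.2, 0.3]
finger_gap: 0.051
```

```bash
python3 -c "
from h import *
plan((.5300,-.090,.175),9.3)"
```

```text
{"tx":44,"ty":1,"tz":-0,"yaw":0.001},{"tx":44,"ty":1,"tz":-0,"yaw":0.001},
at [ 0.5424 -0.1779  0.1766] yang 9.4 F [-0.   0.2  0.3] M [ 0.03 -0.   -0.07] gap 0.051 t 11.65
```

>>> {"name": "play_rows", "arguments": {"moves": [{"tx": 44,"ty": 1,"tz": 0,"yaw": 0},{"tx": 44,"ty": 1,"tz": 0,"yaw": 0},{"tx": 0,"ty": 0,"tz": 0,"yaw": 0},{"tx": 0,"ty": 0,"tz": 20,"yaw": 0},{"tx": 0,"ty": 0,"tz": 20,"yaw": 0},{"tx": 0,"ty": 0,"tz": 12,"yaw": 0},{"tx": 0,"ty": 0,"tz": 0,"yaw": 0}], "jaw": -1}}

```text
clock: 12.52
eef_pos: [0.5309, -0.0912, 0.1173]
tool_rot: [0.019, 0.647, 0.762, 0.003]
wrist_force: [-0.1, -0.0, 0.6]
finger_gap: 0.0001
```

```bash
python3 -c "
from h import *
plan((.532,-.103,.120),9.3)"
```

```text
{"tx":-12,"ty":-1,"tz":-2,"yaw":0.001},
at [ 0.5309 -0.0912  0.1173] yang 9.3 F [-0.1 -0.   0.6] M [ 0.03 -0.01 -0.01] gap 0.0001 t 12.53
```

>>> {"name": "play_rows", "arguments": {"moves": [{"tx": -10,"ty": 0,"tz": -1,"yaw": 0},{"tx": -3,"ty": 0,"tz": 0,"yaw": 0}]}}

```text
clock: 12.78
eef_pos: [0.5336, -0.1053, 0.1195]
tool_rot: [0.02, 0.647, 0.762, 0.003]
wrist_force: [-0.1, -0.3, -0.8]
finger_gap: 0.0002
```

>>> {"name": "play_rows", "arguments": {"moves": [{"tx": -3,"ty": 0,"tz": 0,"yaw": 0},{"tx": -2,"ty": 0,"tz": 0,"yaw": 0}]}}

```text
clock: 13.02
eef_pos: [0.5335, -0.1081, 0.1208]
tool_rot: [0.018, 0.648, 0.762, 0.004]
wrist_force: [-2.9, 21.6, 10.8]
finger_gap: 0.0004
```

>>> {"name": "play_rows", "arguments": {"moves": [{"tx": -2,"ty": 0,"tz": 0,"yaw": 0},{"tx": -2,"ty": 0,"tz": 0,"yaw": 0}]}}

```text
clock: 13.28
eef_pos: [0.533, -0.1085, 0.1222]
tool_rot: [0.015, 0.648, 0.761, 0.006]
wrist_force: [-1.4, 14.8, 7.1]
finger_gap: -0.0003
```

Sharp rise to 21 N with no slide: the handle was already on the stop. Back off and move to view the timer.

>>> {"name": "play_rows", "arguments": {"moves": [{"tx": 10,"ty": 0,"tz": 0,"yaw": 0},{"tx": 8,"ty": 0,"tz": -20,"yaw": 0},{"tx": 10,"ty": 0,"tz": -45,"yaw": 0},{"tx": 20,"ty": 3,"tz": -45,"yaw": 0.08},{"tx": 30,"ty": 5,"tz": -25,"yaw": 0.08},{"tx": 15,"ty": 5,"tz": 0,"yaw": 0},{"tx": 0,"ty": 0,"tz": 0,"yaw": 0}]}}

```text
clock: 14.15
eef_pos: [0.5313, -0.0108, 0.2609]
tool_rot: [0.016, 0.708, 0.706, 0.007]
wrist_force: [0.4, 0.6, 0.1]
finger_gap: -0.0
```

```bash
python3 -c "
from h import *
o=snap('wrist','w6.png');print(o['eef_pos'],o['tool_rot'])
for P in[(.55,.03,.08)]:print(w2pix('wrist',P,o)/.64)"
```

```text
[ 0.53133346 -0.01082817  0.26091837] [0.01601825 0.70798861 0.70600467 0.0072768 ]
[417.17786576 204.01437749]
```

View pics/w6.png

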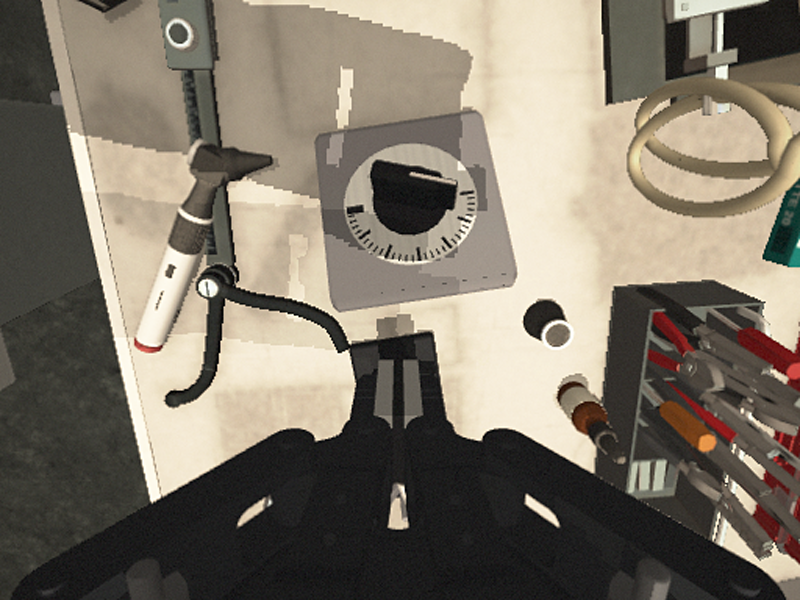

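Timer: front corners (317,137) and (480,110), back corners (335,310) and (516,283). Dial ellipse centre about (411,203), zero mark on the right (470,192), broad mark on the left (355,208), pointer tip about (458,182).

```bash
python3 -c "
from h import *
o=load('w6.png')
f=lambda u,v,z:pix2w('wrist',(u*.64,v*.64),z,o)
fl,fr,bl,br=f(317,137,.022),f(480,110,.022),f(335,310,.099),f(516,283,.099)
print(fl,fr,bl,br)
c=(fl+fr+bl+br)/4;print('c',c,np.linalg.norm(fl-fr),np.linalg.norm(bl-br),np.linalg.norm((fl-bl)[:2]),np.linalg.norm((fr-br)[:2]))
print('dial',f(411,203,.0605),'broad',f(352,209,.0605),'zero',f(472,192,.0605))
for a,b in[(fl,fr),(bl,br)]: print(np.degrees(np.arctan2(b[1]-a[1],b[0]-a[0])))
"
python3 -c "
import cv2
im=cv2.imread('pics/w6.png')[125:280,325:500]
cv2.imwrite('pics/w6c.png',cv2.resize(im,None,fx=3.6,fy=3.6,interpolation=cv2.INTER_CUBIC))"
```

```text
[0.47697666 0.07395227 0.022     ] [0.60159344 0.09304646 0.022     ] [ 0.49295153 -0.0388612   0.099     ] [ 0.61652571 -0.0211975   0.099     ]
c [0.54701184 0.02673501 0.0605    ] 0.12607113160661276 0.12483022693333035 0.11393890757363909 0.11521568200173016
dial [0.54700185 0.0282408  0.0605    ] broad [0.5043994  0.02428995 0.0605    ] zero [0.59090733 0.03575551 0.0605    ]
8.711295792609468
8.134759966206872
```

View pics/w6c.png

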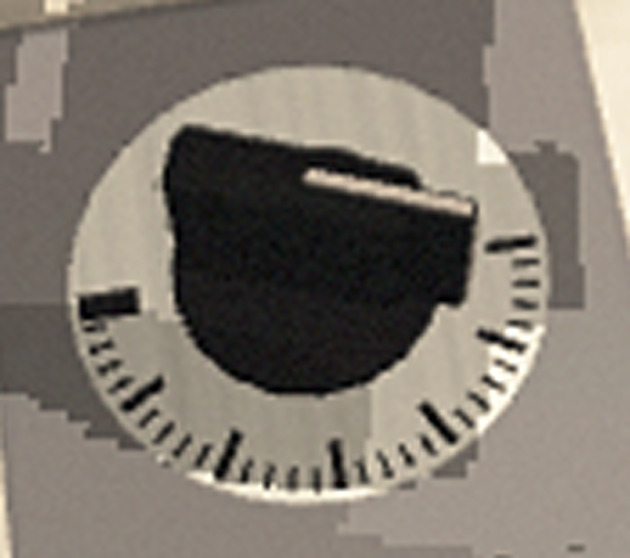

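Dial zero heading is 8.4°, centre (0.547,0.0275,0.0605). 20 min is the mark at (230,458) in the crop. I'll write a knob-angle reader (white-line score) and a push-path planner that uses the shut fingers as a pusher.

```bash
cat > knob.py <<'E'
from h import *
C=np.array([.547,.0275,.0605]); hd=np.radians(8.4); a35=np.radians(35)
yt=np.array([np.cos(hd),np.sin(hd),0]); xt=np.array([np.sin(hd),-np.cos(hd),0]); Z=np.array([0,0,1.])
s=xt*np.cos(a35)+Z*np.sin(a35); n=-xt*np.sin(a35)+Z*np.cos(a35)
p=lambda th:np.cos(th)*yt+np.sin(th)*s
t=lambda th:-np.sin(th)*yt+np.cos(th)*s
def read(cam='wrist',img=None,o=None):
    o=o or robot.get_obs(); 
    if img is None: img=robot.read_camera(cam)
    g=cv2.cvtColor(img,cv2.COLOR_RGB2GRAY).astype(np.float32); best=[]
    for th in np.arange(0,3.5,.01):
        def mean(off):
            q=np.array([w2pix(cam,C+r*p(th)+off*t(th)+.039*n,o) for r in np.linspace(.006,.029,12)],np.float32)
            return cv2.remap(g,q[None,:,0],q[None,:,1],cv2.INTER_LINEAR).mean()
        # white line, dark flanks close to the axis
        best.append((mean(0)-.5*(mean(.003)+mean(-.003)),th))
    best.sort(reverse=True); return best[:3]
bx=np.array([(u,v,w) for u in np.linspace(-.025,.021,24) for v in (-.007,0,.007) for w in np.linspace(.004,.039,15)]+
            [(u,v,w) for u in np.linspace(.021,.032,8) for v in (-.003,0,.003) for w in np.linspace(.004,.039,15)])
HX,HY=.0145,.011   # half sizes of shut fingers along world x, y (tool y heading 0)
def facez(x,y): # face/dial height incl. knob disc
    d=np.array([x,y,0])-C; d[2]=0; u=d@xt; z=C[2]+u*np.tan(a35)
    if np.hypot(u/np.cos(a35),d@yt)<.030: z+=.004/np.cos(a35)
    return z
def tipz(F): return max(facez(F[0]+i*HX,F[1]+j*HY) for i in(-1,1) for j in(-1,1))+.004
def hits(F,th,tz):
    P=C+bx[:,:1]*p(th)+bx[:,1:2]*t(th)+bx[:,2:]*n
    return np.any((abs(P[:,0]-F[0])<HX)&(abs(P[:,1]-F[1])<HY)&(P[:,2]>tz))
def contact(th,sgn,r=.019):
    """finger centre just touching the bar from the side it pushes (+1: pushes clockwise)"""
    d=sgn*t(th); d=d*[1,1,0]; d/=np.linalg.norm(d)
    for k in np.arange(0,.06,.0005):
        F=(C+r*p(th)+.025*n)-d*(.06-k); F[2]=tipz(F)
        if hits(F,th,F[2]): return F
    return None
E
python3 - <<'E'
from knob import *
img=cv2.cvtColor(cv2.resize(cv2.imread('pics/w6.png'),(512,384),interpolation=cv2.INTER_AREA),cv2.COLOR_BGR2RGB); o=load('w6.png')
print(read(img=img,o=o))
crop=lambda u,v:((325+u/3.6)*.64,(125+v/3.6)*.64)
for P,c in [(C+.044*p(k*np.pi/6),m) for k,m in enumerate([(510,243),(505,340),(437,422),(338,465),(230,458),(140,395),(110,303)])]: print((w2pix('wrist',P,o)-crop(*c)).round(1),end=' ')
print()
for th in np.arange(.3,3.45,.2):
    F=contact(th,1); print(round(th,2),None if F is None else (F+[0,0,.011]).round(4))
print('back')
for th in np.arange(3.4,1.9,-.2): F=contact(th,-1); print(round(th,2),None if F is None else (F+[0,0,.011]).round(4))
E
```

```text
Traceback (most recent call last):
  File "knob.py", line 16, in read
    best.append((mean(0)-.5*(mean(.003)+mean(-.003)),th))
                 ~~~~^^^
  File "knob.py", line 13, in mean
    q=np.array([w2pix(cam,C+r*p(th)+off*t(th)+.039*n,o) for r in np.linspace(.006,.029,12)],np.float32)
                ~~~~~^^^^^^^^^^^^^^^^^^^^^^^^^^^^^^^^^^
  File "h.py", line 17, in w2pix
    c,f,p,M=campose(n,o); q=M.T@(np.asarray(P)-p); s=q[:2]/q[2]
            ~~~~~~~^^^^^
  File "h.py", line 6, in campose
    c=robot.get_calibration(n)
ValueError: time passes only in moves, steps and waits
```

```bash
sed -i 's/^def campose/import functools\ncal=functools.lru_cache(None)(robot.get_calibration)\ndef campose/; s/c=robot.get_calibration(n)/c=cal(n)/' h.py
cat > run.py <<'E'
from knob import *
img=cv2.cvtColor(cv2.resize(cv2.imread('pics/w6.png'),(512,384),interpolation=cv2.INTER_AREA),cv2.COLOR_BGR2RGB); o=load('w6.png')
print(read(img=img,o=o))
crop=lambda u,v:((325+u/3.6)*.64,(125+v/3.6)*.64)
for P,c in [(C+.044*p(k*np.pi/6),m) for k,m in enumerate([(510,243),(505,340),(437,422),(338,465),(230,458),(140,395),(110,303)])]: print((w2pix('wrist',P,o)-crop(*c)).round(1),end=' ')
print()
for th in np.arange(.3,3.45,.2):
    F=contact(th,1); print(round(th,2),None if F is None else (F+[0,0,.011]).round(4))
print('back')
for th in np.arange(3.4,1.9,-.2): F=contact(th,-1); print(round(th,2),None if F is None else (F+[0,0,.011]).round(4))
E
python3 run.py
```

```text
[(np.float32(93.45235), np.float64(0.3)), (np.float32(92.5024), np.float64(0.31)), (np.float32(92.11743), np.float64(0.29))]
[3.  1.3] [2.3 2.6] [2.5 3.7] [1.  4.1] [-0.5  3.4] [-0.9  3.4] [-3.   2.8] 
0.3 [0.5691 0.0652 0.0608]
0.5 [0.5745 0.0621 0.0635]
0.7 [0.5784 0.0569 0.0693]
0.9 [0.5786 0.0492 0.0747]
1.1 [0.5769 0.0421 0.0795]
1.3 [0.574  0.0361 0.0833]
1.5 [0.5705 0.0311 0.0864]
1.7 [0.5672 0.027  0.089 ]
1.9 [0.5653 0.0231 0.0914]
2.1 [0.5617 0.0195 0.0936]
2.3 [0.5571 0.0162 0.0954]
2.5 [0.5521 0.0132 0.0951]
2.7 [0.5447 0.0126 0.0947]
2.9 [0.5359 0.0167 0.0958]
3.1 [0.5299 0.0196 0.0932]
3.3 [0.5251 0.0229 0.0904]
back
3.4 [0.5303 0.0676 0.0551]
3.2 [0.5241 0.0657 0.0558]
3.0 [0.518  0.0629 0.0571]
2.8 [0.5126 0.0585 0.0596]
2.6 [0.5085 0.0531 0.063 ]
2.4 [0.51   0.0441 0.0742]
2.2 [0.5112 0.0377 0.0788]
2.0 [0.5167 0.0314 0.0837]
```

```bash
sed -i 's/^C=np.array(\[.547,.0275,.0605\])/C=np.array([.547,.0295,.0605])/; s/radians(8.4)/radians(8.0)/' knob.py; sed -i 's/\.044\*p/.041*p/' run.py
cat >> h.py <<'E'
def path(pts):
    o=robot.get_obs(); M=rot(o['tool_rot']); q=o['eef_pos']
    for P in pts:
        print('{"tx":%.0f,"ty":%.0f,"tz":%.0f,"yaw":0}'%tuple(M.T@(np.array(P)-q)*1000),end=','); q=np.array(P)
    print('\nat',o['eef_pos'].round(4),'F',o['wrist_force'].round(1),'t',round(o['clock'],2))
E
python3 run.py; python3 -c "
from h import *
path([(.55,.04,.255),(.568,.085,.22),(.568,.085,.165),(.568,.087,.11),(.568,.087,.075)])"
```

```text
[(np.float32(125.575516), np.float64(0.42)), (np.float32(124.24246), np.float64(0.43)), (np.float32(123.52542), np.float64(0.41000000000000003))]
[0.5 0.2] [-0.2  0.1] [0.7 0. ] [ 0.4 -0.2] [ 0.3 -0.9] [ 1.1 -0.2] [-0.5  0.3] 
0.3 [0.5693 0.067  0.0607]
0.5 [0.5747 0.0639 0.0634]
0.7 [0.5786 0.0587 0.0694]
0.9 [0.5784 0.0507 0.075 ]
1.1 [0.577  0.0439 0.0795]
1.3 [0.5741 0.0379 0.0834]
1.5 [0.571  0.033  0.0865]
1.7 [0.5672 0.0288 0.089 ]
1.9 [0.5653 0.025  0.0915]
2.1 [0.5617 0.0214 0.0937]
2.3 [0.557  0.0182 0.0954]
2.5 [0.5516 0.0155 0.0947]
2.7 [0.5443 0.015  0.0943]
2.9 [0.5358 0.0188 0.0957]
3.1 [0.5299 0.0218 0.0931]
3.3 [0.5251 0.025  0.0904]
back
3.4 [0.5306 0.0697 0.0551]
3.2 [0.5243 0.0679 0.0557]
3.0 [0.5182 0.0651 0.0571]
2.8 [0.5129 0.0608 0.0595]
2.6 [0.5087 0.0553 0.0629]
2.4 [0.5102 0.0464 0.0741]
2.2 [0.5113 0.04   0.0787]
2.0 [0.5167 0.0336 0.0836]
{"tx":51,"ty":18,"tz":6,"yaw":0},{"tx":45,"ty":17,"tz":35,"yaw":0},{"tx":1,"ty":-2,"tz":55,"yaw":0},{"tx":3,"ty":-2,"tz":55,"yaw":0},{"tx":0,"ty":-1,"tz":35,"yaw":0},
at [ 0.5312 -0.0113  0.2608] F [ 0.2 -0.5  0.1] t 14.2
```

Dial model now fits all seven marks within 1 px; knob reads 0.42.

>>> {"name": "play_rows", "arguments": {"moves": [{"tx": 51,"ty": 18,"tz": 6,"yaw": 0},{"tx": 45,"ty": 17,"tz": 35,"yaw": 0},{"tx": 1,"ty": -2,"tz": 55,"yaw": 0},{"tx": 3,"ty": -2,"tz": 50,"yaw": 0},{"tx": 0,"ty": 0,"tz": 25,"yaw": 0},{"tx": 0,"ty": 0,"tz": 0,"yaw": 0}]}}

```text
clock: 14.95
eef_pos: [0.5678, 0.0836, 0.078]
tool_rot: [0.014, 0.708, 0.706, 0.004]
wrist_force: [-0.3, -0.7, 0.4]
finger_gap: -0.0003
```

```bash
python3 -c "
from h import *
path([(.57,.078,.066),(.572,.067,.066),(.577,.061,.071),(.578,.052,.076),(.577,.044,.082),(.574,.038,.086),(.571,.033,.089)])"
```

```text
{"tx":-5,"ty":2,"tz":12,"yaw":0},{"tx":-11,"ty":2,"tz":0,"yaw":0},{"tx":-6,"ty":5,"tz":-5,"yaw":0},{"tx":-9,"ty":1,"tz":-5,"yaw":0},{"tx":-8,"ty":-1,"tz":-6,"yaw":0},{"tx":-6,"ty":-3,"tz":-4,"yaw":0},{"tx":-5,"ty":-3,"tz":-3,"yaw":0},
at [0.5678 0.0836 0.078 ] F [-0.3 -0.7  0.4] t 14.95
```

>>> {"name": "play_rows", "arguments": {"moves": [{"tx": -5,"ty": 2,"tz": 12,"yaw": 0},{"tx": -11,"ty": 2,"tz": 0,"yaw": 0},{"tx": -6,"ty": 5,"tz": -5,"yaw": 0},{"tx": -9,"ty": 1,"tz": -5,"yaw": 0}]}}

```text
clock: 15.45
eef_pos: [0.5792, 0.0498, 0.0784]
tool_rot: [0.014, 0.708, 0.706, 0.004]
wrist_force: [2.3, 2.9, -1.5]
finger_gap: -0.0002
```

```bash
python3 -c "
from knob import *
path([(.577,.044,.082),(.574,.038,.086),(.571,.033,.089),(.567,.029,.092),(.5653,.025,.0945),(.5617,.0214,.097)])
print(read())"
```

```text
{"tx":-6,"ty":-2,"tz":-4,"yaw":0},{"tx":-6,"ty":-3,"tz":-4,"yaw":0},{"tx":-5,"ty":-3,"tz":-3,"yaw":0},{"tx":-4,"ty":-4,"tz":-3,"yaw":0},{"tx":-4,"ty":-2,"tz":-2,"yaw":0},{"tx":-4,"ty":-4,"tz":-3,"yaw":0},
at [0.5792 0.0498 0.0784] F [ 2.3  2.9 -1.5] t 15.45
[(np.float32(58.067383), np.float64(3.2800000000000002)), (np.float32(56.94873), np.float64(3.27)), (np.float32(56.12491), np.float64(3.29))]
```

>>> {"name": "play_rows", "arguments": {"moves": [{"tx": -6,"ty": -2,"tz": -4,"yaw": 0},{"tx": -6,"ty": -3,"tz": -4,"yaw": 0},{"tx": -5,"ty": -3,"tz": -3,"yaw": 0},{"tx": -4,"ty": -4,"tz": -3,"yaw": 0}]}}

```text
clock: 16.0
eef_pos: [0.568, 0.0267, 0.0955]
tool_rot: [0.017, 0.708, 0.706, 0.007]
wrist_force: [3.4, 1.0, -0.9]
finger_gap: 0.0003
```

```bash
python3 -c "
from knob import *
path([(.5653,.025,.0945),(.5617,.0214,.097),(.557,.018,.098),(.551,.0155,.098),(.544,.015,.098),(.536,.0188,.098),(.530,.0218,.096),(.525,.025,.093)])"
```

```text
{"tx":-2,"ty":-3,"tz":1,"yaw":0},{"tx":-4,"ty":-4,"tz":-3,"yaw":0},{"tx":-3,"ty":-5,"tz":-1,"yaw":0},{"tx":-3,"ty":-6,"tz":-0,"yaw":0},{"tx":-1,"ty":-7,"tz":-0,"yaw":0},{"tx":4,"ty":-8,"tz":-0,"yaw":0},{"tx":3,"ty":-6,"tz":2,"yaw":0},{"tx":3,"ty":-5,"tz":3,"yaw":0},
at [0.568  0.0267 0.0955] F [ 3.4  1.  -0.9] t 16.0
```

Contact forces of 3 N point the right way; continue.

>>> {"name": "play_rows", "arguments": {"moves": [{"tx": -3,"ty": -3,"tz": 0,"yaw": 0},{"tx": -4,"ty": -4,"tz": -2,"yaw": 0},{"tx": -3,"ty": -5,"tz": -1,"yaw": 0},{"tx": -3,"ty": -6,"tz": 0,"yaw": 0},{"tx": -1,"ty": -7,"tz": 0,"yaw": 0}]}}

```text
clock: 16.62
eef_pos: [0.5419, 0.0116, 0.0985]
tool_rot: [0.017, 0.708, 0.706, 0.007]
wrist_force: [2.8, -0.6, -0.3]
finger_gap: 0.0004
```

```bash
python3 -c "
from knob import *
path([(.544,.015,.097),(.536,.0188,.097),(.530,.0218,.094),(.525,.025,.091),(.522,.027,.090)])
o=snap('wrist','w7.png')
print(read())"
```

```text
{"tx":3,"ty":2,"tz":2,"yaw":0},{"tx":4,"ty":-8,"tz":-0,"yaw":0},{"tx":3,"ty":-6,"tz":3,"yaw":0},{"tx":3,"ty":-5,"tz":3,"yaw":0},{"tx":2,"ty":-3,"tz":1,"yaw":0},
at [0.5419 0.0116 0.0985] F [ 2.8 -0.6 -0.3] t 16.62
[(np.float32(127.87627), np.float64(2.3000000000000003)), (np.float32(125.52384), np.float64(2.31)), (np.float32(124.29765), np.float64(2.32))]
```

```bash
python3 -c "
from knob import *
path([(.536,.0125,.0975),(.530,.0155,.097),(.525,.0195,.095),(.521,.024,.0925),(.519,.029,.089)])"
```

```text
{"tx":1,"ty":-5,"tz":1,"yaw":0},{"tx":3,"ty":-6,"tz":0,"yaw":0},{"tx":4,"ty":-5,"tz":2,"yaw":0},{"tx":5,"ty":-4,"tz":2,"yaw":0},{"tx":5,"ty":-2,"tz":3,"yaw":0},
at [0.5412 0.0117 0.0984] F [0.1 0.2 0.2] t 16.73
```

>>> {"name": "play_rows", "arguments": {"moves": [{"tx": 1,"ty": -5,"tz": 1,"yaw": 0},{"tx": 3,"ty": -6,"tz": 0,"yaw": 0},{"tx": 4,"ty": -5,"tz": 2,"yaw": 0},{"tx": 5,"ty": -4,"tz": 2,"yaw": 0}]}}

```text
clock: 17.23
eef_pos: [0.5204, 0.0247, 0.0923]
tool_rot: [0.017, 0.708, 0.706, 0.007]
wrist_force: [3.2, -5.1, 0.6]
finger_gap: 0.0
```

```bash
python3 -c "
from knob import *
o=snap('wrist','w8.png')
print(read(),o['wrist_force'],o['eef_pos'])
print([contact(x,1)+[0,0,.011] for x in(2.9,3.3)])"
```

```text
[(np.float32(128.5966), np.float64(3.21)), (np.float32(124.75244), np.float64(3.22)), (np.float32(120.77055), np.float64(3.2))] [ 3.21643126 -5.1495952   0.56127585] [0.5204242  0.02472474 0.09231622]
[array([0.53583369, 0.01882676, 0.09573604]), array([0.52510364, 0.02504587, 0.09037811])]
```

3.21, past the top mark already; a bit more for margin.

>>> {"name": "play_rows", "arguments": {"moves": [{"tx": 3,"ty": -1,"tz": 1,"yaw": 0}]}}

```text
clock: 17.45
eef_pos: [0.5187, 0.0281, 0.0909]
tool_rot: [0.017, 0.708, 0.706, 0.006]
wrist_force: [0.6, -4.8, 0.8]
finger_gap: -0.0002
```

```bash
python3 -c "
from knob import *
o=snap('wrist','w9.png')
print(read(),o['wrist_force'],o['eef_pos'])
path([(.52,.015,.10),(.515,.005,.135),(.50,.03,.14),(.49,.075,.135),(.50,.085,.10),(.51,.085,.07)])"
```

```text
[(np.float32(127.51444), np.float64(3.37)), (np.float32(125.09985), np.float64(3.36)), (np.float32(120.84445), np.float64(3.38))] [ 0.6393192  -4.75310918  0.76384318] [0.51868734 0.02812138 0.090946  ]
{"tx":-14,"ty":2,"tz":-9,"yaw":0},{"tx":-11,"ty":-4,"tz":-35,"yaw":0},{"tx":25,"ty":-15,"tz":-6,"yaw":0},{"tx":45,"ty":-10,"tz":4,"yaw":0},{"tx":11,"ty":9,"tz":35,"yaw":0},{"tx":0,"ty":9,"tz":30,"yaw":0},
at [0.5186 0.0284 0.0909] F [ 0.5 -2.6 -0.4] t 17.55
```

3.37, well past 30 minutes. Hop over to the other side of the pointer.

>>> {"name": "play_rows", "arguments": {"moves": [{"tx": -10,"ty": 2,"tz": -9,"yaw": 0},{"tx": -11,"ty": -4,"tz": -35,"yaw": 0},{"tx": 25,"ty": -15,"tz": -6,"yaw": 0},{"tx": 45,"ty": -10,"tz": 4,"yaw": 0},{"tx": 11,"ty": 14,"tz": 35,"yaw": 0},{"tx": 0,"ty": 12,"tz": 26,"yaw": 0},{"tx": 0,"ty": 0,"tz": 0,"yaw": 0}]}}

```text
clock: 18.42
eef_pos: [0.5191, 0.0879, 0.0791]
tool_rot: [0.016, 0.709, 0.705, 0.007]
wrist_force: [-0.3, 0.1, 0.1]
finger_gap: 0.0
```

```bash
python3 -c "
from knob import *
print(read())
path([(.522,.078,.066),(.521,.069,.064),(.516,.064,.065),(.512,.059,.068),(.5095,.054,.071)])"
```

```text
[(np.float32(37.953495), np.float64(3.42)), (np.float32(35.496212), np.float64(3.41)), (np.float32(34.471886), np.float64(3.2))]
{"tx":-10,"ty":3,"tz":14,"yaw":0},{"tx":-9,"ty":-1,"tz":2,"yaw":0},{"tx":-5,"ty":-5,"tz":-1,"yaw":0},{"tx":-5,"ty":-4,"tz":-3,"yaw":0},{"tx":-5,"ty":-2,"tz":-3,"yaw":0},
at [0.519  0.0878 0.0799] F [-0.8 -0.5  1.2] t 18.48
```

>>> {"name": "play_rows", "arguments": {"moves": [{"tx": -10,"ty": 2,"tz": 13,"yaw": 0},{"tx": -9,"ty": -1,"tz": 2,"yaw": 0},{"tx": -5,"ty": -5,"tz": -1,"yaw": 0},{"tx": -5,"ty": -4,"tz": -3,"yaw": 0},{"tx": -5,"ty": -2,"tz": -3,"yaw": 0}]}}

```text
clock: 19.1
eef_pos: [0.5094, 0.051, 0.0746]
tool_rot: [0.018, 0.709, 0.705, 0.01]
wrist_force: [0.1, -0.3, 0.2]
finger_gap: 0.0001
```

```bash
python3 -c "
from knob import *
o=snap('wrist','w10.png')
print(read(),o['wrist_force'])
path([(.5097,.0464,.078)])"
```

```text
[(np.float32(75.204666), np.float64(0.6900000000000001)), (np.float32(74.23457), np.float64(0.7000000000000001)), (np.float32(68.14946), np.float64(0.68))] [ 0.12257719 -0.26807237  0.23552236]
{"tx":-4,"ty":1,"tz":-3,"yaw":0},
at [0.5093 0.0506 0.0747] F [-0.5  0.3  0.3] t 19.2
```

>>> {"name": "play_rows", "arguments": {"moves": [{"tx": 3,"ty": -3,"tz": -2,"yaw": 0},{"tx": 0,"ty": -5,"tz": -30,"yaw": 0},{"tx": -10,"ty": -10,"tz": -50,"yaw": 0},{"tx": -20,"ty": 0,"tz": -50,"yaw": 0},{"tx": 0,"ty": 0,"tz": 0,"yaw": 0}]}}

```text
clock: 19.82
eef_pos: [0.4843, 0.0249, 0.2101]
tool_rot: [0.018, 0.709, 0.705, 0.009]
wrist_force: [-1.5, -0.7, 0.0]
finger_gap: -0.0001
```

```bash
python3 -c "
from knob import *
o=snap('wrist','w11.png')
print(read(),o['wrist_force'],o['eef_pos'])"
```

```text
[(np.float32(160.90791), np.float64(2.73)), (np.float32(160.65361), np.float64(2.72)), (np.float32(158.53413), np.float64(2.71))] [-1.46649273 -0.69174115  0.01743945] [0.48425071 0.02487169 0.21005111]
```

```bash
python3 -c "
from knob import *
for x in(2.2,2.1,2.0,1.9,1.8): print(x,(contact(x,-1)+[0,0,.011]).round(4))
path([(.490,.055,.175),(.495,.062,.12),(.498,.060,.083),(.505,.054,.077),(.5105,.045,.079),(.513,.0395,.081),(.515,.036,.084)])"
```

```text
2.2 [0.5113 0.04   0.0787]
2.1 [0.514  0.0365 0.0814]
2.0 [0.5167 0.0336 0.0836]
1.9 [0.5182 0.0313 0.0854]
1.8 [0.5204 0.0292 0.087 ]
{"tx":30,"ty":6,"tz":32,"yaw":0},{"tx":8,"ty":3,"tz":55,"yaw":0},{"tx":-2,"ty":2,"tz":37,"yaw":0},{"tx":-6,"ty":7,"tz":6,"yaw":0},{"tx":-9,"ty":6,"tz":-2,"yaw":0},{"tx":-6,"ty":3,"tz":-2,"yaw":0},{"tx":-4,"ty":2,"tz":-3,"yaw":0},
at [0.4831 0.0256 0.207 ] F [-0.3 -1.  -0.2] t 19.93
```

>>> {"name": "play_rows", "arguments": {"moves": [{"tx": 30,"ty": 6,"tz": 32,"yaw": 0},{"tx": 8,"ty": 3,"tz": 53,"yaw": 0},{"tx": -2,"ty": 2,"tz": 34,"yaw": 0},{"tx": -6,"ty": 7,"tz": 5,"yaw": 0},{"tx": -9,"ty": 6,"tz": -2,"yaw": 0},{"tx": -6,"ty": 3,"tz": -2,"yaw": 0}]}}

```text
clock: 20.68
eef_pos: [0.5122, 0.0411, 0.0806]
tool_rot: [0.012, 0.709, 0.706, 0.004]
wrist_force: [-3.7, 5.3, 0.2]
finger_gap: -0.0002
```

```bash
python3 -c "
from knob import *
path([(.5155,.036,.085)])"
```

```text
{"tx":-5,"ty":3,"tz":-4,"yaw":0},
at [0.5122 0.0411 0.0806] F [-3.7  5.3  0.2] t 20.68
```

Contact. Back off, lift and read.

>>> {"name": "play_rows", "arguments": {"moves": [{"tx": 4,"ty": -4,"tz": -2,"yaw": 0},{"tx": 0,"ty": -8,"tz": -30,"yaw": 0},{"tx": -8,"ty": -10,"tz": -50,"yaw": 0},{"tx": -20,"ty": 0,"tz": -50,"yaw": 0},{"tx": 0,"ty": 0,"tz": 0,"yaw": 0}]}}

```text
clock: 21.3
eef_pos: [0.4867, 0.0173, 0.2216]
tool_rot: [0.016, 0.709, 0.705, 0.007]
wrist_force: [-0.4, -0.0, -0.1]
finger_gap: 0.0002
```

```bash
python3 -c "
from knob import *
o=snap('wrist','w12.png')
print(read(),o['wrist_force'],o['eef_pos'])
path([(.490,.055,.175),(.495,.060,.12),(.500,.052,.09),(.507,.045,.081),(.512,.041,.081),(.5155,.0365,.084)])"
```

```text
[(np.float32(159.33394), np.float64(2.38)), (np.float32(159.27429), np.float64(2.37)), (np.float32(157.11263), np.float64(2.36))] [-0.39060344 -0.00710185 -0.14387761] [0.48670782 0.01728223 0.22160054]
{"tx":37,"ty":3,"tz":43,"yaw":0},{"tx":6,"ty":4,"tz":55,"yaw":0},{"tx":-8,"ty":4,"tz":30,"yaw":0},{"tx":-7,"ty":7,"tz":9,"yaw":0},{"tx":-4,"ty":5,"tz":0,"yaw":0},{"tx":-5,"ty":4,"tz":-3,"yaw":0},
at [0.4855 0.0181 0.2183] F [ 0.6  0.3 -0.6] t 21.4
```

>>> {"name": "play_rows", "arguments": {"moves": [{"tx": 37,"ty": 3,"tz": 43,"yaw": 0},{"tx": 6,"ty": 4,"tz": 52,"yaw": 0},{"tx": -8,"ty": 4,"tz": 28,"yaw": 0},{"tx": -7,"ty": 7,"tz": 9,"yaw": 0},{"tx": -4,"ty": 5,"tz": 0,"yaw": 0},{"tx": 0,"ty": 0,"tz": 0,"yaw": 0}]}}

```text
clock: 22.15
eef_pos: [0.5117, 0.0423, 0.0808]
tool_rot: [0.012, 0.709, 0.705, 0.004]
wrist_force: [0.3, -0.4, 0.0]
finger_gap: -0.0002
```

```bash
python3 -c "
from knob import *
path([(.5135,.038,.084),(.5165,.034,.0865)])"
```

```text
{"tx":-4,"ty":2,"tz":-3,"yaw":0},{"tx":-4,"ty":3,"tz":-2,"yaw":0},
at [0.5117 0.0423 0.0808] F [ 0.3 -0.4  0. ] t 22.15
```

>>> {"name": "play_rows", "arguments": {"moves": [{"tx": -4,"ty": 2,"tz": -3,"yaw": 0},{"tx": -4,"ty": 3,"tz": -2,"yaw": 0},{"tx": 0,"ty": 0,"tz": 0,"yaw": 0}]}}

```text
clock: 22.52
eef_pos: [0.5163, 0.0341, 0.088]
tool_rot: [0.012, 0.709, 0.705, 0.004]
wrist_force: [-1.7, 0.3, -0.3]
finger_gap: 0.0002
```

>>> {"name": "play_rows", "arguments": {"moves": [{"tx": 4,"ty": -4,"tz": -2,"yaw": 0},{"tx": 0,"ty": -8,"tz": -30,"yaw": 0},{"tx": -8,"ty": -10,"tz": -50,"yaw": 0},{"tx": -20,"ty": 0,"tz": -50,"yaw": 0},{"tx": 0,"ty": 0,"tz": 0,"yaw": 0}]}}

```text
clock: 23.15
eef_pos: [0.4903, 0.012, 0.2246]
tool_rot: [0.014, 0.709, 0.705, 0.005]
wrist_force: [-0.2, 1.7, -1.0]
finger_gap: 0.0004
```

```bash
python3 -c "
from knob import *
o=snap('wrist','w13.png')
print(read(),o['wrist_force'],o['eef_pos'])
path([(.490,.055,.175),(.495,.060,.12),(.502,.050,.09),(.508,.044,.084),(.512,.040,.084)])"
```

```text
[(np.float32(157.2415), np.float64(2.11)), (np.float32(156.85498), np.float64(2.1)), (np.float32(154.59607), np.float64(2.09))] [-0.21067362  1.66187203 -0.97830148] [0.49034538 0.01204626 0.22456806]
{"tx":43,"ty":-0,"tz":46,"yaw":0},{"tx":6,"ty":4,"tz":55,"yaw":0},{"tx":-10,"ty":6,"tz":30,"yaw":0},{"tx":-6,"ty":6,"tz":6,"yaw":0},{"tx":-4,"ty":4,"tz":0,"yaw":0},
at [0.4891 0.0128 0.2214] F [-0.2  0.5 -0.4] t 23.25
```

Reads 2.105 against 2.094. Check by eye: the knob crop, plus scene and wrist views of the stand.

```bash
python3 -c "
from knob import *
o=load('w13.png');im=cv2.imread('pics/w13.png')
c=(w2pix('wrist',C,o)/.64).astype(int);print(c)
q=w2pix('wrist',C+.041*p(2.0944),o)/.64;print('20min mark predicted',q)
k=im[max(0,c[1]-100):c[1]+100,max(0,c[0]-100):c[0]+100]
k=cv2.resize(k,(400,400),interpolation=cv2.INTER_CUBIC)
snap('scene','s14.png',(265,190,345,270)); b=cv2.resize(cv2.imread('pics/s14.png'),(400,400))
cv2.imwrite('pics/fin.png',cv2.hconcat([k,b]))"
```

```text
[477 242]
20min mark predicted [455.77413533 298.10089574]
```

View pics/fin.png

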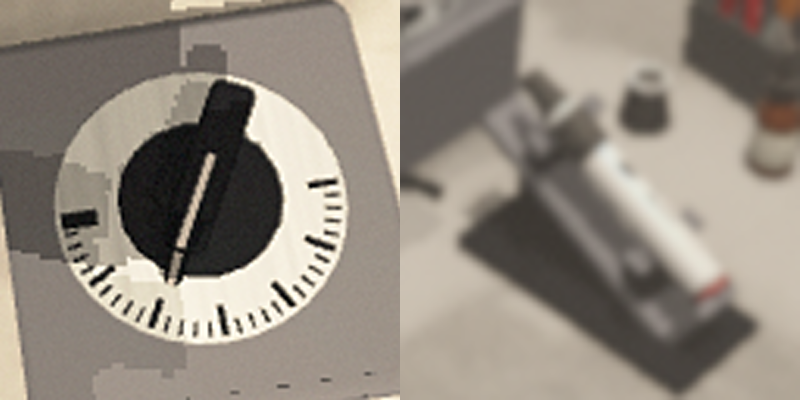

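By eye the line's slope hints slightly short of 20 (around 19), so the reader may be biased by axis offset. Fit the axis offset jointly over all saved views.

```bash
cat > joint.py <<'E'
from knob import *
from scipy.optimize import minimize
T={'w6':.42,'w7':2.3,'w8':3.21,'w9':3.37,'w11':2.73,'w12':2.375,'w13':2.105}
import sys
for a in sys.argv[1:]: T[a]=2.1
D={k:(load(k+'.png'),cv2.GaussianBlur(cv2.cvtColor(cv2.imread(f'pics/{k}.png'),cv2.COLOR_BGR2GRAY),(0,0),1).astype(np.float32)) for k in T}
cm={k:campose('wrist',D[k][0]) for k in T}
def proj(k,P):
    c,f,o,M=cm[k]; q=(P-o)@M; s_=q[:,:2]/q[:,2:]; r=(s_**2).sum(1,keepdims=True)
    return ((s_*(1+c['k1']*r)*f+[c['cx'],c['cy']])+.5)/.64-.5
rr=np.linspace(.006,.029,24)[:,None]
def sc(k,th,du,dv):
    def m(off):
        q=proj(k,C+du*yt+dv*s+rr*p(th)+off*t(th)+.039*n).astype(np.float32)
        return cv2.remap(D[k][1],q[None,:,0],q[None,:,1],cv2.INTER_LINEAR).mean()
    return m(0)-.5*(m(.0025)+m(-.0025))
ks=list(T)
def best(du,dv):
    g=[[max((sc(k,T[k]+d,du,dv),T[k]+d) for d in np.arange(-.2,.2,.01))] for k in ks]
    return sum(x[0][0] for x in g),[round(x[0][1],3) for x in g],[round(float(x[0][0])) for x in g]
R_=max((best(a,b)+(a,b) for a in np.arange(-.004,.0041,.001) for b in np.arange(-.004,.0041,.001)),key=lambda x:x[0])
print(ks,R_); print('at 0',best(0,0))
# marks check in w13: image positions read by eye (fin.png /2 + crop origin)
for kk,mk in [(0,(322,183)),(3,(223,320)),(4,(155,312)),(6,(80,218))]:
    print(kk,proj('w13',(C+.041*p(kk*np.pi/6))[None])[0].round(1),(mk[0]/2+377,mk[1]/2+142))
E
python3 joint.py
```

```text
['w6', 'w7', 'w8', 'w9', 'w11', 'w12', 'w13'] (np.float32(951.57513), [np.float64(0.4), np.float64(2.25), np.float64(3.19), np.float64(3.36), np.float64(2.71), np.float64(2.335), np.float64(2.065)], [111, 131, 129, 129, 151, 151, 150], np.float64(-0.001), np.float64(0.0))
at 0 (np.float32(923.1571), [np.float64(0.42), np.float64(2.29), np.float64(3.18), np.float64(3.35), np.float64(2.73), np.float64(2.375), np.float64(2.105)], [108, 125, 129, 128, 149, 144, 139])
0 [539.1 233.7] (538.0, 233.5)
3 [489.4 301.9] (488.5, 302.0)
4 [456.1 298.4] (454.5, 298.0)
6 [416.4 252. ] (417.0, 251.0)
```

```bash
cat >> joint.py <<'E'
f=lambda x:-sum(sc(k,th,x[0]/1e3,x[1]/1e3) for k,th in zip(ks,x[2:]/10))
r=minimize(f,np.r_[-1,0,np.array(R_[1])*10],method='Powell'); print('joint',(r.x/np.r_[1,1,[10]*len(ks)]).round(3),-r.fun)
# single view, theta and sideways offset both free
for k in ('w11','w12','w13')+tuple(sys.argv[1:]):
    th0=r.x[2+ks.index(k)]/10
    g=max((sc(k,th0+d,*(e*np.array([-np.sin(th0),np.cos(th0)]))),th0+d,e) for d in np.arange(-.15,.151,.01) for e in np.arange(-.003,.0031,.00025)); print(k,g)
E
python3 joint.py | tail -4
```

```text
2.704e+00  2.337e+00  2.060e+00] 954.54034
w11 (np.float32(151.31781), np.float64(2.7041031767072194), np.float64(0.000500000000000003))
w12 (np.float32(151.51184), np.float64(2.3374193576976765), np.float64(0.0007500000000000033))
w13 (np.float32(149.82289), np.float64(2.0503889781129123), np.float64(0.0010000000000000035))
```

All fits agree on about 2.057 (19.65 min). A gentle clockwise nudge of about 0.04 rad from the other side is worth it: shrink the finger model by the observed amount and compute contact.

```bash
sed -i 's/^HX,HY=.0145/HX,HY=.0118/; s/C=np.array(\[.547,/C=np.array([.546,/' knob.py; python3 -c "
from knob import *
for x in(2.2,2.337,2.06): print('-',x,(contact(x,-1)+[0,0,.011]).round(4))
for x in(2.02,2.06,2.1,2.25): print('+',x,(contact(x,1)+[0,0,.011]).round(4))
path([(.54,.012,.21),(.572,.024,.16),(.572,.026,.115),(.572,.026,.098)])"
```

```text
- 2.2 [0.513  0.0388 0.0795]
- 2.337 [0.5114 0.0431 0.0764]
- 2.06 [0.5168 0.0345 0.0829]
+ 2.02 [0.5597 0.0234 0.0924]
+ 2.06 [0.5592 0.0227 0.0929]
+ 2.1 [0.5588 0.022  0.0933]
+ 2.25 [0.5551 0.0199 0.0944]
{"tx":-1,"ty":51,"tz":12,"yaw":0},{"tx":13,"ty":31,"tz":50,"yaw":0},{"tx":2,"ty":-1,"tz":45,"yaw":0},{"tx":0,"ty":-0,"tz":17,"yaw":0},
at [0.4889 0.013  0.2206] F [-0.   0.2 -0.6] t 23.3
```

>>> {"name": "play_rows", "arguments": {"moves": [{"tx": -1,"ty": 51,"tz": 12,"yaw": 0},{"tx": 13,"ty": 31,"tz": 48,"yaw": 0},{"tx": 2,"ty": -1,"tz": 40,"yaw": 0},{"tx": 0,"ty": 0,"tz": 17,"yaw": 0},{"tx": 0,"ty": 0,"tz": 0,"yaw": 0}]}}

```text
clock: 23.92
eef_pos: [0.572, 0.0283, 0.0939]
tool_rot: [0.007, 0.708, 0.706, -0.0]
wrist_force: [-0.3, 0.5, 0.5]
finger_gap: -0.0
```

```bash
python3 -c "
from knob import *
path([(.565,.0245,.097),(.561,.0235,.096),(.560,.023,.096),(.5585,.022,.096)])"
```

```text
{"tx":-4,"ty":-7,"tz":-3,"yaw":0},{"tx":-1,"ty":-4,"tz":1,"yaw":0},{"tx":-1,"ty":-1,"tz":-0,"yaw":0},{"tx":-1,"ty":-1,"tz":-0,"yaw":0},
at [0.572  0.0283 0.0939] F [-0.3  0.5  0.5] t 23.93
```

>>> {"name": "play_rows", "arguments": {"moves": [{"tx": -4,"ty": -7,"tz": -3,"yaw": 0},{"tx": -1,"ty": -3,"tz": 0,"yaw": 0},{"tx": 0,"ty": 0,"tz": 0,"yaw": 0}]}}

```text
clock: 24.3
eef_pos: [0.5612, 0.0233, 0.0981]
tool_rot: [0.007, 0.708, 0.707, -0.0]
wrist_force: [-0.6, 0.3, 0.2]
finger_gap: -0.0
```

>>> {"name": "play_rows", "arguments": {"moves": [{"tx": -0.5,"ty": -1,"tz": 0,"yaw": 0}]}}

```text
clock: 24.42
eef_pos: [0.5604, 0.0227, 0.0987]
tool_rot: [0.008, 0.708, 0.706, 0.0]
wrist_force: [-0.4, -0.7, 0.2]
finger_gap: 0.0
```

>>> {"name": "play_rows", "arguments": {"moves": [{"tx": -0.5,"ty": -1,"tz": 0,"yaw": 0}]}}

```text
clock: 24.55
eef_pos: [0.5594, 0.0221, 0.099]
tool_rot: [0.008, 0.708, 0.706, 0.001]
wrist_force: [-0.0, 0.6, -0.1]
finger_gap: 0.0
```

>>> {"name": "play_rows", "arguments": {"moves": [{"tx": -0.5,"ty": -1,"tz": 0,"yaw": 0}]}}

```text
clock: 24.68
eef_pos: [0.5584, 0.0216, 0.0992]
tool_rot: [0.008, 0.708, 0.706, 0.001]
wrist_force: [0.5, 0.6, -0.2]
finger_gap: -0.0002
```

>>> {"name": "play_rows", "arguments": {"moves": [{"tx": -0.5,"ty": -1,"tz": 0,"yaw": 0}]}}

```text
clock: 24.8
eef_pos: [0.5573, 0.0211, 0.0991]
tool_rot: [0.008, 0.708, 0.706, 0.001]
wrist_force: [0.2, -0.2, 0.7]
finger_gap: 0.0002
```

```bash
python3 -c "
from knob import *
o=snap('wrist','w14.png');print(o['eef_pos'],o['wrist_force'])"; python3 joint.py w14 | tail -5
```

```text
[0.55734946 0.02106027 0.09914723] [ 0.18424729 -0.17337119  0.67587596]
  2.698e+00  2.332e+00  2.055e+00  2.043e+00] 1084.3927
w11 (np.float32(151.87674), np.float64(2.6983195483844247), np.float64(2.6020852139652106e-18))
w12 (np.float32(151.38058), np.float64(2.3318770597471685), np.float64(2.6020852139652106e-18))
w13 (np.float32(150.39554), np.float64(2.055004121668966), np.float64(2.6020852139652106e-18))
w14 (np.float32(129.66566), np.float64(2.013016572226052), np.float64(0.0007500000000000033))
```

>>> {"name": "play_rows", "arguments": {"moves": [{"tx": -0.5,"ty": -1,"tz": 0,"yaw": 0}]}}

```text
clock: 24.98
eef_pos: [0.5562, 0.0205, 0.0991]
tool_rot: [0.008, 0.708, 0.706, 0.001]
wrist_force: [1.2, 0.0, 0.4]
finger_gap: -0.0
```

>>> {"name": "play_rows", "arguments": {"moves": [{"tx": -0.5,"ty": -1,"tz": 0,"yaw": 0}]}}

```text
clock: 25.1
eef_pos: [0.5554, 0.02, 0.0991]
tool_rot: [0.008, 0.708, 0.706, 0.001]
wrist_force: [1.9, 0.0, 0.4]
finger_gap: 0.0001
```

>>> {"name": "play_rows", "arguments": {"moves": [{"tx": -0.5,"ty": -1,"tz": 0,"yaw": 0}]}}

```text
clock: 25.22
eef_pos: [0.5548, 0.0194, 0.0992]
tool_rot: [0.009, 0.708, 0.706, 0.001]
wrist_force: [3.0, 0.9, 0.8]
finger_gap: -0.0002
```

```bash
python3 -c "
from knob import *
o=snap('wrist','w15.png');print(o['eef_pos'],o['wrist_force'])"; python3 joint.py w14 w15 | tail -6
```

```text
[0.55477665 0.01942866 0.09922987] [3.01625685 0.91660045 0.76653208]
  2.698e+00  2.331e+00  2.055e+00  2.043e+00  2.041e+00] 1214.1461
w11 (np.float32(151.86143), np.float64(2.6982278373385307), np.float64(2.6020852139652106e-18))
w12 (np.float32(151.34497), np.float64(2.331357316226417), np.float64(2.6020852139652106e-18))
w13 (np.float32(150.31252), np.float64(2.054878380855198), np.float64(2.6020852139652106e-18))
w14 (np.float32(129.66481), np.float64(2.012872469160941), np.float64(0.0007500000000000033))
w15 (np.float32(130.42409), np.float64(2.0112026239012732), np.float64(0.0007500000000000033))
```

Contact at 3 N, knob about to move. About 1 mm more.

>>> {"name": "play_rows", "arguments": {"moves": [{"tx": -0.5,"ty": -1,"tz": 0,"yaw": 0},{"tx": -0.4,"ty": -0.7,"tz": 0,"yaw": 0}]}}

```text
clock: 25.52
eef_pos: [0.5529, 0.0184, 0.0993]
tool_rot: [0.009, 0.708, 0.706, 0.001]
wrist_force: [0.9, -1.0, -0.1]
finger_gap: -0.0001
```

```bash
python3 -c "
from knob import *
o=snap('wrist','w16.png');print(o['eef_pos'],o['wrist_force'])"; python3 joint.py w14 w16 | tail -6
```

```text
[0.55288146 0.01844811 0.09927909] [ 0.88135939 -0.96461582 -0.13369137]
  2.04 ] 1213.9618
w11 (np.float32(151.88489), np.float64(2.699916060825994), np.float64(2.6020852139652106e-18))
w12 (np.float32(151.37044), np.float64(2.3318605654539604), np.float64(2.6020852139652106e-18))
w13 (np.float32(150.29477), np.float64(2.054830816457332), np.float64(2.6020852139652106e-18))
w14 (np.float32(129.68092), np.float64(2.0131965741363413), np.float64(0.0007500000000000033))
w16 (np.float32(130.01782), np.float64(2.0101589909094413), np.float64(0.0007500000000000033))
```

>>> {"name": "play_rows", "arguments": {"moves": [{"tx": -0.7,"ty": -1.5,"tz": 0,"yaw": 0},{"tx": 0,"ty": 0,"tz": 0,"yaw": 0}]}}

```text
clock: 25.82
eef_pos: [0.5514, 0.0177, 0.0993]
tool_rot: [0.009, 0.708, 0.706, 0.001]
wrist_force: [1.6, -0.2, -0.3]
finger_gap: 0.0002
```

```bash
python3 -c "
from knob import *
o=snap('wrist','w17.png');print(o['eef_pos'],o['wrist_force'])"; python3 joint.py w14 w17 | tail -2
```

```text
[0.55142335 0.01771125 0.09925269] [ 1.60859697 -0.24991828 -0.34842245]
w14 (np.float32(129.66974), np.float64(2.013140345962251), np.float64(0.0007500000000000033))
w17 (np.float32(130.5918), np.float64(2.0277530896023146), np.float64(0.0007500000000000033))
```

Moved +0.015; about 0.03 more needed.

>>> {"name": "play_rows", "arguments": {"moves": [{"tx": -0.5,"ty": -1.2,"tz": 0,"yaw": 0},{"tx": 0,"ty": 0,"tz": 0,"yaw": 0}]}}

```text
clock: 26.12
eef_pos: [0.5506, 0.0172, 0.0994]
tool_rot: [0.009, 0.708, 0.706, 0.002]
wrist_force: [2.5, -0.2, -0.4]
finger_gap: -0.0003
```

```bash
python3 -c "
from knob import *
o=snap('wrist','w18.png');print(o['eef_pos'],o['wrist_force'])"; python3 joint.py w14 w18 | tail -4
```

```text
[0.55060987 0.0172203  0.09936294] [ 2.50795875 -0.22183296 -0.35642081]
w12 (np.float32(151.4068), np.float64(2.3318108690698325), np.float64(2.6020852139652106e-18))
w13 (np.float32(150.29759), np.float64(2.0547078129128904), np.float64(2.6020852139652106e-18))
w14 (np.float32(129.67313), np.float64(2.012951332896496), np.float64(0.0007500000000000033))
w18 (np.float32(129.64023), np.float64(2.0600000000026966), np.float64(0.0007500000000000033))
```

Moved +0.047 in total, so about 2.10. Back off, and check from the earlier viewpoint.

>>> {"name": "play_rows", "arguments": {"moves": [{"tx": 1,"ty": 5,"tz": -1,"yaw": 0},{"tx": 2,"ty": 8,"tz": -15,"yaw": 0},{"tx": 0,"ty": 3,"tz": -45,"yaw": 0},{"tx": -5,"ty": -30,"tz": -45,"yaw": 0},{"tx": -5,"ty": -45,"tz": -20,"yaw": 0},{"tx": 0,"ty": 0,"tz": 0,"yaw": 0}]}}

```text
clock: 26.92
eef_pos: [0.4873, 0.0118, 0.2276]
tool_rot: [0.006, 0.708, 0.707, -0.001]
wrist_force: [0.1, 0.5, 0.0]
finger_gap: 0.0001
```

```bash
python3 -c "
from knob import *
o=snap('wrist','w19.png');print(o['eef_pos'],o['wrist_force'])
c=(w2pix('wrist',C,o)/.64).astype(int);im=cv2.imread('pics/w19.png')
k=cv2.resize(im[max(0,c[1]-100):c[1]+100,max(0,c[0]-100):c[0]+100],(600,600),interpolation=cv2.INTER_CUBIC);cv2.imwrite('pics/fin2.png',k)"; python3 joint.py w19 | tail -5
```

```text
[0.48726971 0.01178827 0.2276246 ] [0.12871449 0.54273042 0.0052902 ]
 2.333e+00 2.057e+00 2.104e+00] 1106.508
w11 (np.float32(151.9306), np.float64(2.699136792960797), np.float64(2.6020852139652106e-18))
w12 (np.float32(151.4401), np.float64(2.332917126337529), np.float64(2.6020852139652106e-18))
w13 (np.float32(150.64049), np.float64(2.0574362194337534), np.float64(2.6020852139652106e-18))
w19 (np.float32(151.39146), np.float64(2.104245909155786), np.float64(2.6020852139652106e-18))
```

View pics/fin2.png

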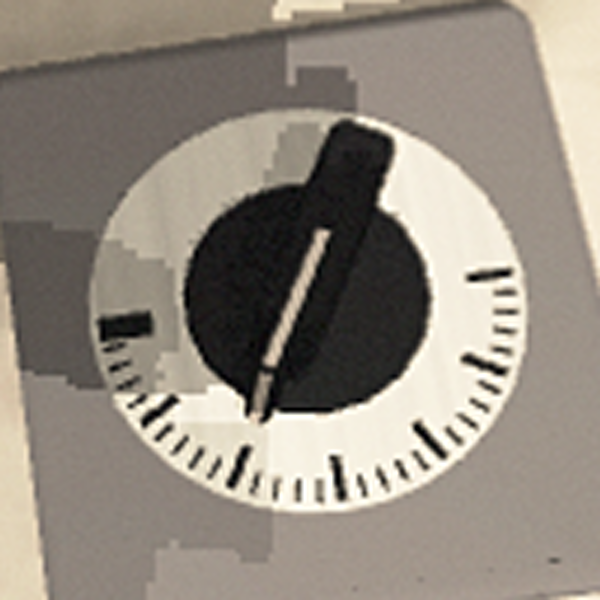

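The line points at the 20-minute mark. The perspective fit gives 2.104 rad (20.1 min); a plain eye reading without parallax correction gives about 19.5. Handing in.

```bash
python3 -c "
from h import *
print(robot.get_obs()['clock'],robot.finish_job())"
```

```text
the job is handed in; nothing more can be done
26.975 None
```

The battery handle is in both saddles of the charging stand with its red cap downhill, and the timer is set to about 20 minutes. I handed the job in at 27.0 s with the robot clear of everything; no verdict was reported.

- **Handle:** I let go of it in the saddles and it slid down by itself. Pushing on the nose with the shut fingers then gave a sharp rise to about 21 N with almost no travel, so it rests on the stop. A later scene picture showed it still lying there.
- **Timer:** I pushed the knob clockwise to about 3.37 rad, past the 30-minute mark, then back down. It first stopped at about 2.06, slightly low, so I nudged it clockwise by about 0.05. The last reading, fitted over all the saved pictures, is 2.104 rad (20.1 minutes; the target is 2.094).
- **Disagreement:** a plain reading off the last picture, without correcting for viewing angle, gave about 19.5 minutes. I trusted the fit.
- **Other things:** I did not knowingly touch any of them, but I made no separate check of them at the end.

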